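Slide the dust shutter back and plug in the test adaptor

TASK

Open the bench tester's dust shutter: press lightly down on its ribbed patch and drag it back by friction, under the hood, until it is fully open; it is thin sheet on springs, so feel for it, and never bear on any part of the tester with the fingers with more than 18 N. Then stand the plug-in adaptor in the socket this uncovers, upright and fully home, and let go. Leave the other things on the bench where they are.

Things in the scene. Friction and masses are not known exactly. Their poses are not given: they have to be found in the camera images.
- tester: Low cream box fixed to the bench, 200 (x) x 140 (y) x 74 high; origin at the centre of its underside, z up. Screen and two terminals on its -x face. A cream hood roofs x = -100 to -30 mm; from x = -30 to +80 mm is a window 90 mm wide (y = -45 to 45 mm), in which the shutter lies 4 to 11 mm below the hood and frame (their top at z = 74 mm).
- patch (a point): Nominal centre of the ribbed patch (26 x 50 mm) on the shutter, a 3 mm metal sheet; 25 mm from its +x edge; moves with it; axes as the tester's, z = 70 mm. Its springs are tired: the real sheet lies 0 to 7 mm lower, differently each time, so feel for it. It then gives 1 mm per 12 N. Sliding it to the tester's -x takes about 5 N: keep pressing while dragging (10 to 15 N works). Stays where left.
- slide (a joint): Opening of the shutter in m: 0 shut, 0.060 fully open at its stop; starts between 0 and 0.012. The ribbed patch's centre lies at x = +55 mm in the tester's frame when shut, -5 mm when fully open.
- socket (a point): Centre of the socket's floor, at x = 50, y = 0, z = 30 mm in the tester's frame, axes as the tester's. The socket is a rectangular hole 39 (x) x 53 (y) mm; its mouth, with a 2 mm chamfer, is 28 mm above its floor and 16 mm below the frame's top. Covered by the shutter until that is open.
- adaptor: Grey block standing on the bench, about 160 g; origin at the centre of its underside, z up. Foot 32 x 46 up to z = 4 mm, plug 36 (x) x 50 (y) up to 46 mm, then a grip 28 (x) x 44 (y) up to 90 mm, to pinch across its 28 mm. Fits the socket with 1.5 mm spare each side, long side along the tester's y, either way round; home, it stands on the socket's floor, its shoulder 2 mm above the frame.
- meter: bystander: handheld meter lying flat, dark grey, 150 x 80 x 36, round dial on top
- drive: bystander: flat black external drive, 120 x 85 x 22
- mug: bystander: white mug, 78 across, 90 high
- bottle: bystander: clear drink bottle standing, 62 across, 190 high
- driver: bystander: screwdriver lying on the bench
- tape: bystander: roll of tape lying flat, 90 across, 19 high
- brick: bystander: black power brick, 90 x 50 x 30
- bin: bystander: small open grey parts bin with four compartments, 120 x 90 x 40
There are look-alikes about, which are no part of the job. Leave any purple or red look-alike of the adaptor alone.

How it is judged:
On the way:
1. the shutter is fully open (joint slide above 0.056) (value of joint slide above 0.056 m), for 0.2 s.
At the end, for the whole second after the job is handed in: The shutter is open by more than 55 mm of its 60, and the adaptor stands in the socket at rest: its underside within 4 mm of the socket's floor in height and within 5 mm of its centre, tilted less than 0.06 rad (value of joint slide above 0.055 m and horizontal distance between adaptor and socket below 0.005 m and z of adaptor in the frame of socket below 0.004 m and angle between adaptor's own z axis and vertical below 0.06 rad and linear speed of adaptor below 0.01 m/s); the robot touches nothing.
It fails at once if the fingers bear on the tester (shutter included) with more than 18 N (contact force between tester and the fingers above 18 N).
It fails at once if a bystander is moved by more than 30 mm (distance of any of meter, drive, mug, bottle, driver, tape, brick, bin from where it was at the start of the episode above 0.03 m).
It also fails if it takes over 70 s, if anything falls off the work surface, if the arm or the gripper's body presses on something with over 40 N, if the wrist force passes 120 N, or if a joint passes its speed limit or range.

ROBOT

A 7-joint arm with a two-finger parallel gripper is mounted at the origin on the work surface. World frame = base frame: x ahead of the robot, y to its left, z up, the work surface at z = 0. Lengths are in m, angles in rad, forces in N, time in s.
With the tool pointing down it reaches from about 0.425 to 0.875 m from the base axis. Payload 4.7 kg.
Tool frame: the origin (TCP) lies on the mounting face of the last link; the fingertips stand 182 mm ahead of it and the grasp point (between the pads) lies 164 mm ahead of it; x points along the fingers, y is the direction in which the jaws open and shut, and the axes are right-handed (so a half turn about x gives the same grasp; the last joint's range is limited). The gripper opens to 87 mm and grips with 3 to 60 N. Pads are 19 mm wide; open, the fingers measure 117 mm over their backs; the gripper's body (75 mm by 190 mm) begins 51 mm behind the grasp point.
Start: joints at [-1.291, 0.321, -0.07, 1.45, 0.023, 1.371, -0.057], TCP at [0.171, 0.627, 0.405] pointing down, gripper open.
Joint ranges: [-2.86, 2.86], [-0.3, 2.09], [-1.38, 1.24], [0.06, 2.45], [-1.56, 4.7], [0.09, 2.05], [-2.69, 2.69]. Speed limits (rad/s): [2.57, 2.57, 3.14, 3.14, 3.14, 3.14, 3.14].

INTERFACE

Orientations are given as a rotation vector (axis times angle).
In Python, from bench import monitor, get_image, ctrl gives the robot as it stands.
- The arm moves only by the shell command python3 -m creep 'ROWS' [FORCE]. ROWS is JSON, a list of rows, each a list of 7 numbers: the shift along the tool's x, y, z in mm, then the turn, a rotation vector about the tool's x, y, z in rad, then the finger opening in mm, from 0 to 87. A call has 1 to 5 rows; each row shifts and turns the commanded pose from where the row before left it, along the tool's axes as they then stand; what a row does not reach is not made up. A row lasts 1/10 s, in which the tool goes at most 50 mm and 8.59 degrees, less where a joint would pass 70% of its speed; a pose out of reach is approached as far as the arm can. A call is refused whole if a number of a shift passes 50 or a number of a turn 0.15, either way. A call with a gripper value outside its range is refused whole. The fingers move at their own pace and stop on an object; FORCE is the grip in N (left out, the last holds). Time passes only in rows, so rows that do not move let the fingers close. It gives the time, the measured TCP pose, the force and the opening at its end, in the units of the state.
- monitor.get_state(): the state, without advancing time (a new reading comes with each control period).
- get_image(name): name is "scene" or "top" or "wrist"; returns a dict with "img" (384x512x3 uint8, red, green, blue), "mtx" (3x3 intrinsics, pixels), "D" ([k1, k2, p1, p2, k3] as OpenCV has them; the pictures are not rectified), "view" (4x4, takes a point from world to camera coordinates). Camera axes: x right, y up, looking along -z (the intrinsics and any distortion apply to the point x, -y, -z); pixel columns grow to the right and rows downward; lengths in m; the calibration is good to about 2 mm. A picture is of the moment at which its call begins. There is no depth.
- ctrl.close_job(): hands the job in, once; it reports no verdict.
The state is a dict: "time": time; "joint_positions": joint angles; "qd": joint speeds; "joint_torque": joint torques, N m; "position": TCP position; "tool_rot": TCP orientation; "ft_force": force on the tool from outside, world axes, zero at the start; "torque": the same for the moment, N m; "grip_width": opening from 0.0 (shut) to 1.0 (fully open).
Only numpy, scipy, OpenCV 4.12 (cv2) and the standard library are available. Lean on these libraries where they do the work, as an engineer would, in place of code of your own. Each camera call takes 0.05 s, during which the arm holds its last target.

## Working session

There is one attempt and no reset: what is moved stays moved. The work goes in short steps, Python scripts to look and compute and a shell command to move; the robot and the scene stay as the last step left them, time stands still between calls to the robot, and variables do not carry over. Pictures are saved under pics/ and viewed, and the job is handed in when it is done.

```bash
ls; mkdir -p pics; python3 - <<'E'
from bench import monitor,get_image
import cv2,numpy as np
s=monitor.get_state();print({k:np.round(v,3).tolist() for k,v in s.items()})
for n in ["scene","top","wrist"]:
    r=get_image(n);cv2.imwrite(f"pics/a_{n}.png",cv2.resize(r["img"][:,:,::-1],(768,576),interpolation=cv2.INTER_CUBIC))
    print(n,r["mtx"],r["D"],np.round(r["view"],4).tolist())
E
```

```text
pics
{'time': 0.0, 'joint_positions': [-1.291, 0.322, -0.07, 1.452, 0.023, 1.371, -0.057], 'qd': [-0.001, -0.001, -0.0, -0.0, 0.001, -0.001, -0.001], 'joint_torque': [-0.001, -49.129, -0.404, -31.252, -0.064, 0.044, 0.0], 'position': [0.171, 0.627, 0.404], 'tool_rot': [0.207, 1.561, -0.21], 'ft_force': [-0.042, 0.201, -0.741], 'torque': [0.044, -0.013, 0.014], 'grip_width': 1.001}
scene [[402.73208818   0.         258.25469689]
 [  0.         402.73208818 196.56197902]
 [  0.           0.           1.        ]] [0.03872729 0.         0.         0.         0.        ] [[0.5045, 0.8634, 0.0057, -0.2814], [-0.6874, 0.3977, 0.6078, 0.3624], [0.5225, -0.3106, 0.7941, -1.5779], [0.0, 0.0, 0.0, 1.0]]
top [[389.6588225    0.         248.27995461]
 [  0.         389.6588225  191.64318943]
 [  0.           0.           1.        ]] [0.03269757 0.         0.         0.         0.        ] [[-0.0206, -0.9998, 0.0022, 0.0181], [0.9915, -0.0201, 0.1282, -0.5632], [-0.1282, 0.0048, 0.9917, -1.2205], [0.0, 0.0, 0.0, 1.0]]
wrist [[268.69524368   0.         251.79898175]
 [  0.         268.69524368 191.17416483]
 [  0.           0.           1.        ]] [-0.01803433  0.          0.          0.          0.        ] [[0.2631, 0.9648, -0.002, -0.6483], [-0.9292, 0.2528, -0.2696, 0.0328], [-0.2596, 0.0728, 0.963, -0.3906], [0.0, 0.0, 0.0, 1.0]]
```

View pics/a_scene.png

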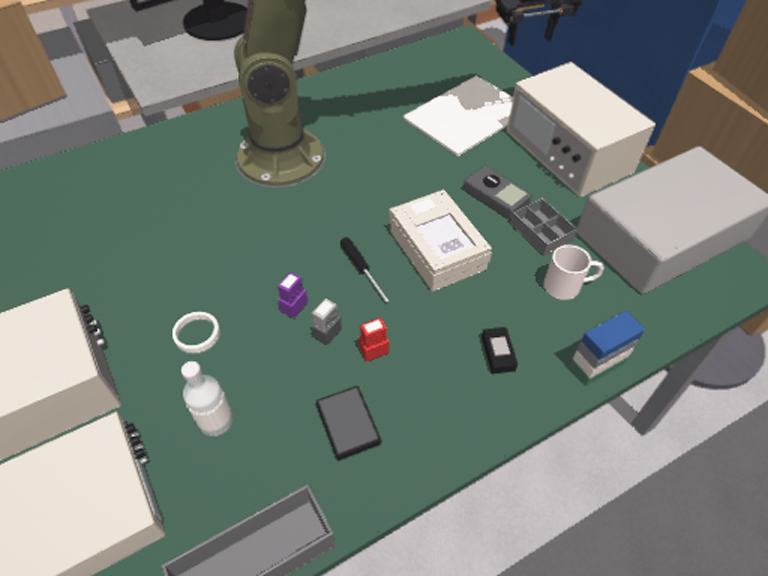

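View pics/a_top.png

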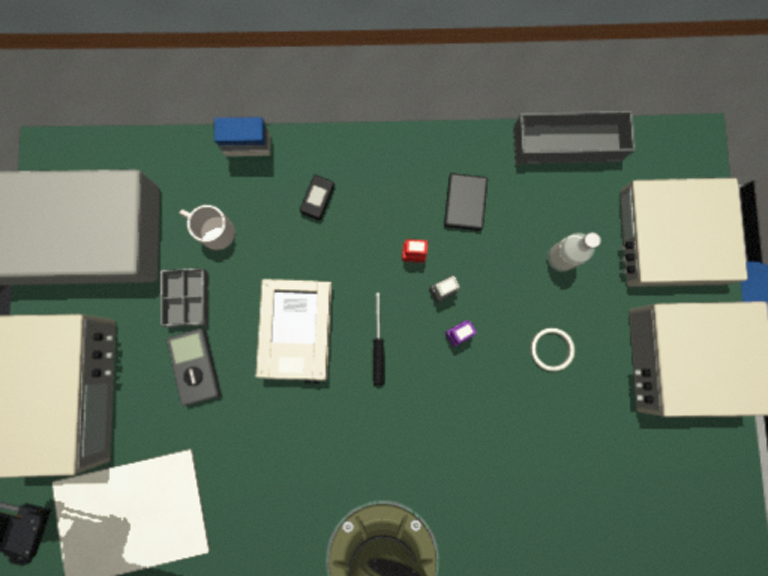

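View pics/a_wrist.png

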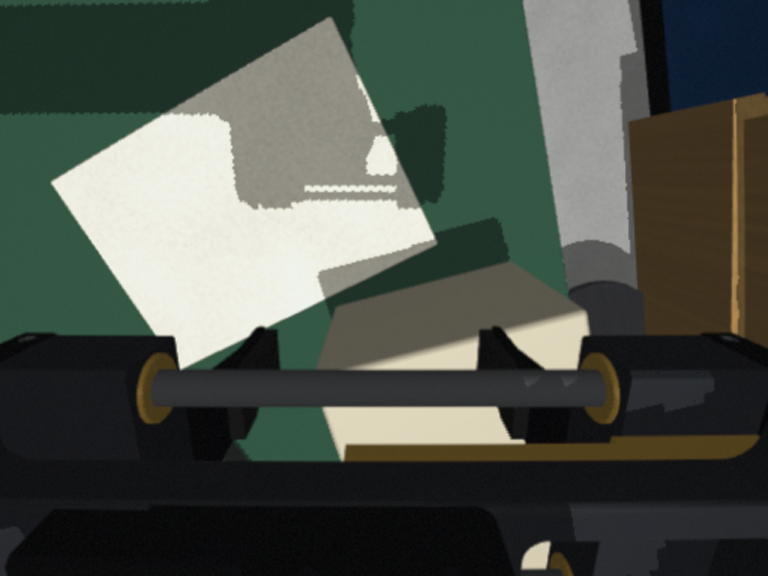

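The tester is at about (295,330) in the top picture, with its hood toward the robot. The grey adaptor is at (446,289), between the red and purple look-alikes. I'll enlarge these.

```bash
cat > h.py <<'E'
import numpy as np,cv2
from bench import monitor,get_image
from scipy.spatial.transform import Rotation as R
F=np.diag([1,-1,-1.])
def proj(r,P):
    P=np.atleast_2d(P).astype(float);V=np.array(r["view"]);c=(P@V[:3,:3].T+V[:3,3])@F
    return cv2.projectPoints(c,np.zeros(3),np.zeros(3),np.array(r["mtx"]),np.array(r["D"]))[0][:,0]
def ray(r,px,z):
    V=np.array(r["view"]);u=cv2.undistortPoints(np.array([[px]],float),np.array(r["mtx"]),np.array(r["D"]))[0,0]
    d=V[:3,:3].T@(F@np.array([u[0],u[1],1]));o=-V[:3,:3].T@V[:3,3]
    return o+d*(z-o[2])/d[2]
def crop(n,name,x0,y0,w,h,k,pts=None,r=None):
    r=r or get_image(n);im=r["img"][y0:y0+h,x0:x0+w,::-1];im=cv2.resize(im,None,fx=k,fy=k,interpolation=cv2.INTER_CUBIC)
    if pts is not None:
        for p in proj(r,pts): cv2.circle(im,tuple(int(v) for v in ((p+.5-[x0,y0])*k)),2,(0,0,255),-1)
    cv2.imwrite(f"pics/{name}.png",im);return r
def st():
    s=monitor.get_state();Rm=R.from_rotvec(s["tool_rot"]).as_matrix();p=np.array(s["position"])
    return s,p,Rm
E
python3 - <<'E'
from h import *
crop("top","b_top",165,180,60,80,7)
crop("top","b_ad",260,150,70,90,6)
crop("scene","b_sc",255,120,80,80,7)
crop("scene","b_sa",175,170,100,80,7)
E
```

```text
(no output)
```

View pics/b_top.png

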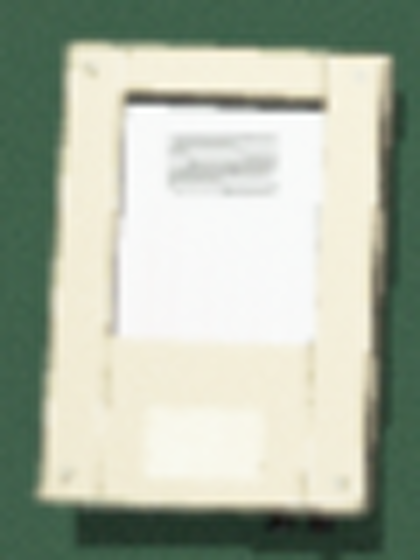

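View pics/b_ad.png

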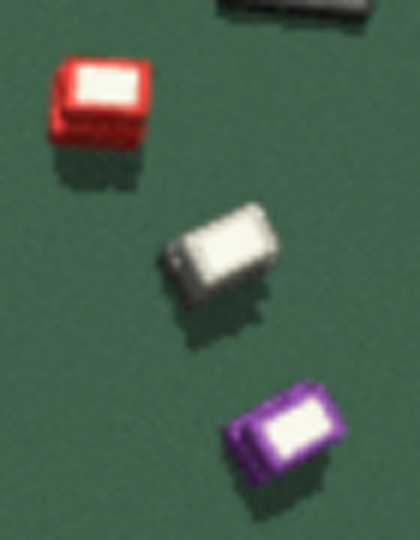

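View pics/b_sc.png

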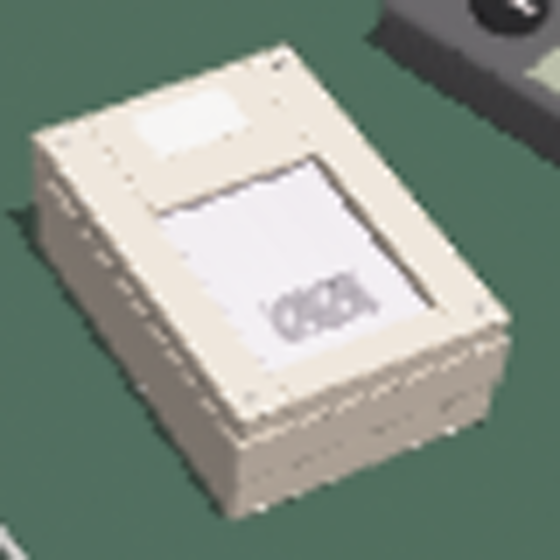

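View pics/b_sa.png

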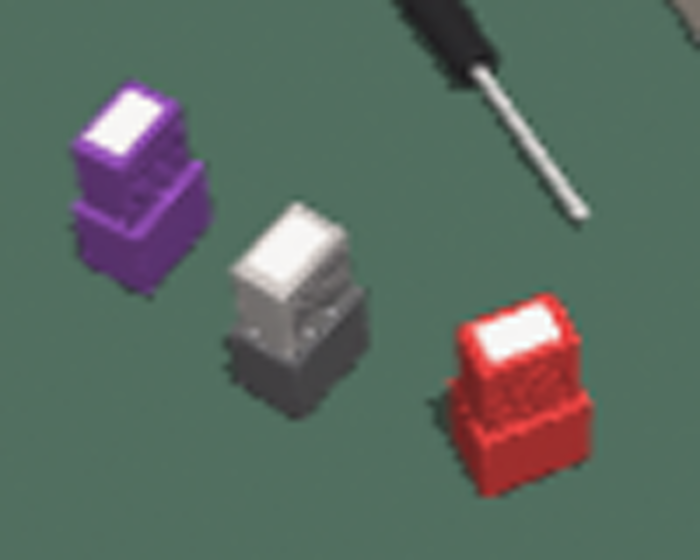

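```bash
cat > fit.py <<'E'
from h import *
from scipy.optimize import least_squares
def fit(obs,x0):
    def res(v):
        c,s=np.cos(v[2]),np.sin(v[2]);o=[]
        for r,L,px in obs:
            L=np.array(L,float);W=np.c_[v[0]+c*L[:,0]-s*L[:,1],v[1]+s*L[:,0]+c*L[:,1],L[:,2]]
            o.append((proj(r,W)-px).ravel())
        return np.concatenate(o)
    q=least_squares(res,x0);return q.x,np.round(q.fun,2)
E
python3 - <<'E'
from fit import *
t=get_image("top");s=get_image("scene")
def cv(p,o,k): return np.array(p)/k+o-.5
H=.074
L=[(.1,.07,H),(.1,-.07,H),(-.1,-.07,H),(-.1,.07,H)]
a=cv([(70,45),(390,57),(368,513),(40,498)],[165,180],7)
b=cv([(510,325),(240,432),(35,135),(285,45)],[255,120],7)
for o in ([(t,L,a)],[(s,L,b)],[(t,L,a),(s,L,b)]): print(*fit(o,[.6,.15,0]))
g=cv([(300,203),(350,232),(285,298),(232,268)],[175,170],7)
print([ray(s,p,.09).round(4).tolist() for p in g])
gt=cv([(257,203),(280,243),(205,285),(183,250)],[260,150],6)
print([ray(t,p,.09).round(4).tolist() for p in gt])
E
```

```text
[ 0.47681272  0.17181734 -0.06066971] [ 0.51  0.11 -0.47  0.19 -0.58 -0.31  0.54  0.04]
[ 0.48126783  0.17380059 -0.06176273] [-0.36 -0.53 -0.07 -0.74  0.04  0.73  0.43  0.8 ]
[ 0.47864596  0.17298607 -0.06071729] [ 0.14 -0.46 -0.85 -0.38 -0.97 -0.91  0.16 -0.56 -1.04 -0.99 -0.71 -1.19
 -0.58  0.37 -0.22  0.42]
[[0.5402, -0.1295, 0.09], [0.5642, -0.1183, 0.09], [0.5808, -0.1568, 0.09], [0.5563, -0.1689, 0.09]]
[[0.579, -0.1608, 0.09], [0.558, -0.1718, 0.09], [0.537, -0.1325, 0.09], [0.5554, -0.1219, 0.09]]
```

```bash
cat > goal.py <<'E'
from h import *
T=np.array([.4790,.1728]);TY=-.0612
def tw(x,y,z=0):
    c,s=np.cos(TY),np.sin(TY);return np.array([T[0]+c*x-s*y,T[1]+s*x+c*y,z])
def plan(target,jaw,depth=.182,n=None):
    """target point for (TCP + depth along tool x); jaw = world angle of the tool y axis (mod pi)"""
    s,p,Rm=st();x=np.array([0,0,-1.]);best=None
    for k in (-1,0,1,2):
        y=np.array([np.cos(jaw+k*np.pi),np.sin(jaw+k*np.pi),0]);G=np.c_[x,y,np.cross(x,y)]
        w=R.from_matrix(Rm.T@G).as_rotvec()
        if best is None or np.linalg.norm(w)<np.linalg.norm(best[0])-1e-6: best=(w,G)
    w,G=best;d=np.array(target)-depth*x-p
    print("t",s["time"],"tip",(p+Rm@[.182,0,0]).round(4),"F",np.round(s["ft_force"],2),"grip",round(s["grip_width"]*87,1),"jaw",np.degrees(np.arctan2(Rm[1,1],Rm[0,1])).round(2),"tilt",np.degrees(np.arccos(-Rm[2,0])).round(2))
    print("world d mm",(d*1e3).round(1),"tool d mm now",(Rm.T@d*1e3).round(1),"after turn",(G.T@d*1e3).round(1),"turn",w.round(4),"j7",round(s["joint_positions"][6],2))
E
python3 - <<'E'
from goal import *
s,p,Rm=st();print(Rm.round(3))
t=get_image("top")
pc=np.array([222,163])/7+[165,180]-.5
P=ray(t,pc,.067);print(P);c,q=np.cos(TY),np.sin(TY);d=P[:2]-T;print("patch in tester",c*d[0]+q*d[1],-q*d[0]+c*d[1])
plan(tw(.05,0,.2),TY+np.pi/2)
E
```

```text
[[-0.     0.263  0.965]
 [-0.     0.965 -0.263]
 [-1.    -0.     0.   ]]
[0.52759129 0.17050747 0.067     ]
patch in tester 0.048640538351829875 0.000683696691489846
t 0.5 tip [0.1707 0.6272 0.2227] F [ 0.02  0.23 -0.75] grip 86.9 jaw 74.77 tilt 0.0
world d mm [ 358.2 -457.4  -22.7] tool d mm now [  22.8 -347.3  465.7] after turn [  22.7 -434.7  385.5] turn [-0.2045  0.      0.    ] j7 -0.06
```

```bash
python3 -m creep '[[-5,-38,5,-0.1,0,0,0],[0,-38,5,-0.1,0,0,0],[0,-40,10,0,0,0,0],[0,-40,20,0,0,0,0],[0,-40,30,0,0,0,0]]' 10
python3 -m creep '[[0,-35,35,0,0,0,0],[0,-35,35,0,0,0,0],[0,-35,35,0,0,0,0],[0,-35,35,0,0,0,0],[0,-35,35,0,0,0,0]]'
python3 - <<'E'
from goal import *
plan(tw(.049,0,.2),TY+np.pi/2)
E
```

```text
time: 1.0
position: [0.2152, 0.426, 0.41]
tool_rot: [0.05, 1.57, -0.048]
ft_force: [1.1, -0.7, 0.9]
grip_width: 0.628
time: 1.5
position: [0.3803, 0.2392, 0.4103]
tool_rot: [0.053, 1.569, -0.05]
ft_force: [0.9, 0.8, -0.4]
grip_width: 0.174
t 1.5 tip [0.3805 0.2395 0.2283] F [ 0.9   0.85 -0.45] grip 15.1 jaw 86.24 tilt 0.1
world d mm [147.6 -69.4 -28.3] tool d mm now [ 28.3 -59.6 151.8] after turn [ 28.3 -60.3 151.6] turn [-0.0044  0.0009 -0.0014] j7 0.85
```

```bash
python3 -m creep '[[0,-15,38,-0.004,0,0,0],[0,-15,38,0,0,0,0],[0,-15,38,0,0,0,0],[0,-15,38,0,0,0,0],[0,0,0,0,0,0,0]]'
python3 - <<'E'
from goal import *
plan(tw(.049,0,.12),TY+np.pi/2)
H=.074
pts=[tw(x,y,H) for x in(-.1,.1) for y in(-.07,.07)]+[tw(x,y,H) for x in(-.03,.08) for y in(-.045,.045)]
r=crop("wrist","c_w",0,0,512,384,1.5);crop("wrist","c_w2",0,0,512,384,1.5,pts,r)
E
```

```text
time: 2.0
position: [0.5309, 0.1678, 0.4096]
tool_rot: [0.052, 1.567, -0.057]
ft_force: [0.4, 0.2, -1.2]
grip_width: 0.006
t 2.0 tip [0.5314 0.1672 0.2276] F [ 0.35  0.25 -1.17] grip 0.5 jaw 86.04 tilt 0.24
world d mm [  -3.     2.  -107.6] tool d mm now [107.6   2.2  -3.5] after turn [107.6   1.9  -3.1] turn [-0.008   0.0029  0.0031] j7 1.19
```

View pics/c_w2.png

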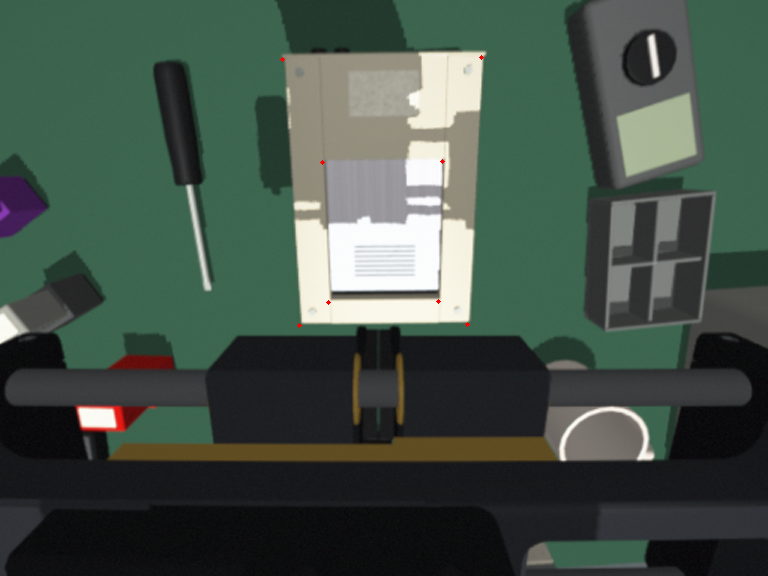

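```bash
python3 - <<'E'
from goal import *
crop("wrist","c_w3",180,25,150,200,3.9)
E
```

```text
(no output)
```

View pics/c_w3.png

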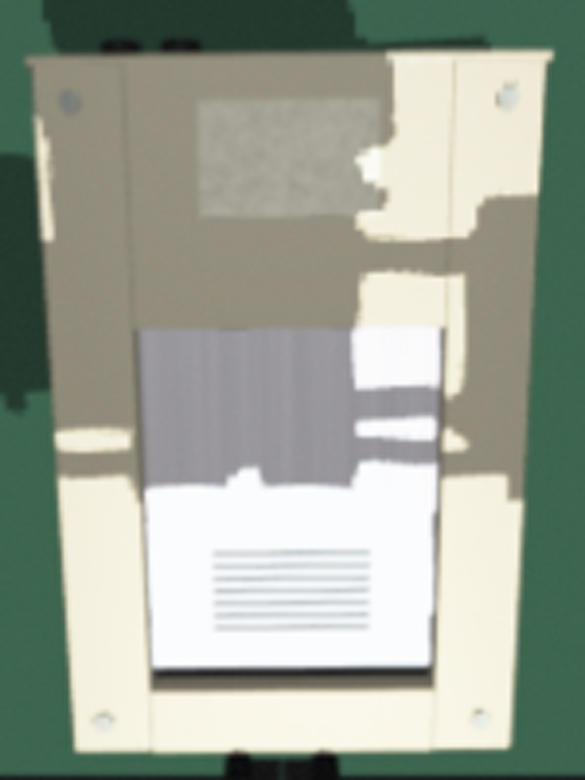

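```bash
python3 - <<'E'
from fit import *
import goal
w=get_image("wrist")
H=.074
L=[(-.1,-.07,H),(-.1,.07,H),(.1,.07,H),(.1,-.07,H),(-.03,-.045,H),(-.03,.045,H),(.08,.045,H),(.08,-.045,H)]
px=np.array([(30,60),(551,52),(511,748),(76,752),(137,329),(444,326),(434,686),(152,690)])/3.9+[180,25]-.5
v,f=fit([(w,L,px)],[.48,.17,-.06]);print(v,f)
for z in(.07,.063):
  P=ray(w,np.array([291,590])/3.9+[180,25]-.5,z);d=P[:2]-v[:2];c,s=np.cos(v[2]),np.sin(v[2]);print(P,"patch",c*d[0]+s*d[1],-s*d[0]+c*d[1])
E
```

```text
[ 0.47529303  0.17634177 -0.05517044] [ 0.4   0.   -0.98  0.73  0.19 -0.26 -0.02 -0.37 -0.54 -0.48  0.81 -0.46
  0.47  0.58 -0.27  0.17]
[0.52395223 0.17315589 0.07      ] patch 0.04876084724534267 -0.000497845886546582
[0.5254814  0.17311384 0.063     ] patch 0.050290009415969866 -0.0004555114690092629
```

```bash
sed -i 's/^T=.*/T=np.array([.4770,.1745]);TY=-.058/' goal.py
python3 -m creep '[[35,1,-2,-0.008,0.003,0.003,0],[35,1,-2,0,0,0,0],[35,0,-1,0,0,0,0],[20,0,0,0,0,0,0],[5,0,0,0,0,0,0]]'
python3 - <<'E'
from goal import *
plan(tw(.049,0,.078),TY+np.pi/2)
E
```

```text
time: 2.65
position: [0.5199, 0.1753, 0.2774]
tool_rot: [0.042, 1.578, -0.039]
ft_force: [-0.2, -0.5, -0.1]
grip_width: 0.006
t 2.65 tip [0.5185 0.1757 0.0955] F [-0.19 -0.48 -0.1 ] grip 0.5 jaw 87.06 tilt 0.44
world d mm [  6.   -3.6 -17.4] tool d mm now [17.4 -3.3  6.3] after turn [17.4 -3.2  6.2] turn [ 0.0067 -0.0075 -0.0017] j7 1.24
```

```bash

python3 -m creep '[[8,-3,6,0,-0.004,0,0],[6,0,0,0,0,0,0],[1,0,0,0,0,0,0],[0,0,0,0,0,0,0],[0,0,0,0,0,0,0]]'
python3 - <<'E'
from goal import *
plan(tw(.049,0,.074),TY+np.pi/2)
crop("wrist","d_w",180,25,150,200,3.9)
E
```

```text
time: 3.15
position: [0.5282, 0.1711, 0.2654]
tool_rot: [0.045, 1.568, -0.039]
ft_force: [0.2, -0.4, 0.1]
grip_width: 0.004
t 3.15 tip [0.5286 0.1718 0.0834] F [ 0.16 -0.37  0.09] grip 0.4 jaw 86.92 tilt 0.24
world d mm [-2.3  0.6 -9.4] tool d mm now [ 9.4  0.4 -2.4] after turn [ 9.4  0.4 -2.3] turn [ 0.0042  0.002  -0.0038] j7 1.26
```

View pics/d_w.png

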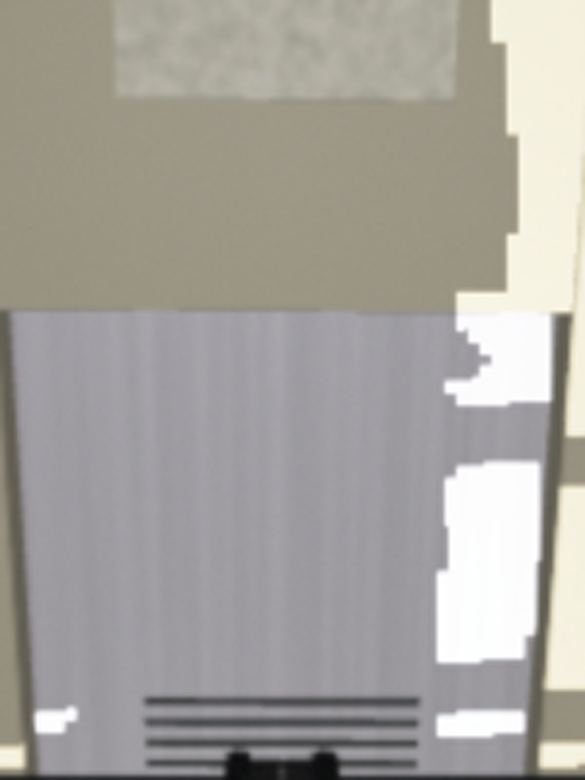

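```bash

python3 -m creep '[[4,0,-2,0,0,0,0],[3,0,0,0,0,0,0],[0,0,0,0,0,0,0],[0,0,0,0,0,0,0]]'; python3 -m creep '[[1,0,0,0,0,0,0],[0,0,0,0,0,0,0]]';python3 -m creep '[[1,0,0,0,0,0,0],[0,0,0,0,0,0,0]]'
```

```text
time: 3.6
position: [0.5259, 0.1711, 0.2576]
tool_rot: [0.044, 1.57, -0.04]
ft_force: [0.6, 0.1, 0.1]
grip_width: 0.009
time: 3.8
position: [0.526, 0.1711, 0.2567]
tool_rot: [0.045, 1.569, -0.04]
ft_force: [-0.8, 0.3, 0.2]
grip_width: 0.005
time: 4.0
position: [0.526, 0.1711, 0.2557]
tool_rot: [0.045, 1.569, -0.04]
ft_force: [-0.3, -0.0, -0.2]
grip_width: 0.003
```

Tip is at about z = 0.074. I'll feel down in small steps, one call per step.

```bash

python3 -m creep '[[1,0,0,0,0,0,0],[1,0,0,0,0,0,0],[0,0,0,0,0,0,0]]'; python3 -m creep '[[1,0,0,0,0,0,0],[0,0,0,0,0,0,0]]'
```

```text
time: 4.3
position: [0.5259, 0.1711, 0.2536]
tool_rot: [0.045, 1.57, -0.04]
ft_force: [-0.1, -0.1, 0.0]
grip_width: 0.009
time: 4.5
position: [0.5259, 0.1711, 0.2526]
tool_rot: [0.045, 1.569, -0.04]
ft_force: [0.4, -0.0, -0.1]
grip_width: 0.004
```

```bash
python3 -m creep '[[0.6,0,0,0,0,0,0],[0,0,0,0,0,0,0]]'
```

```text
time: 4.7
position: [0.526, 0.1711, 0.2521]
tool_rot: [0.045, 1.569, -0.04]
ft_force: [-0.1, -0.1, 0.3]
grip_width: 0.006
```

```bash
python3 -m creep '[[0.6,0,0,0,0,0,0],[0,0,0,0,0,0,0]]'
```

```text
time: 4.9
position: [0.526, 0.1711, 0.2515]
tool_rot: [0.045, 1.569, -0.04]
ft_force: [-0.3, -0.5, 0.3]
grip_width: 0.003
```

Tip is at about 0.0695 with no contact yet.

```bash
python3 -m creep '[[0.6,0,0,0,0,0,0],[0,0,0,0,0,0,0]]'
```

```text
time: 5.1
position: [0.526, 0.1711, 0.2509]
tool_rot: [0.045, 1.569, -0.04]
ft_force: [0.6, -0.8, -0.3]
grip_width: 0.005
```

```bash
python3 -m creep '[[0.6,0,0,0,0,0,0],[0,0,0,0,0,0,0]]'
```

```text
time: 5.3
position: [0.526, 0.1711, 0.2503]
tool_rot: [0.045, 1.569, -0.04]
ft_force: [-0.2, -0.1, 0.5]
grip_width: 0.004
```

```bash
python3 -m creep '[[0.6,0,0,0,0,0,0],[0,0,0,0,0,0,0]]'
```

```text
time: 5.5
position: [0.526, 0.1711, 0.2497]
tool_rot: [0.045, 1.569, -0.04]
ft_force: [-0.7, 0.5, -0.4]
grip_width: 0.003
```

```bash
python3 -m creep '[[0.6,0,0,0,0,0,0],[0,0,0,0,0,0,0]]'
```

```text
time: 5.7
position: [0.526, 0.1711, 0.2491]
tool_rot: [0.045, 1.569, -0.04]
ft_force: [-0.1, 0.5, 0.5]
grip_width: 0.008
```

```bash
python3 -m creep '[[0.6,0,0,0,0,0,0],[0,0,0,0,0,0,0]]'
```

```text
time: 5.9
position: [0.526, 0.1711, 0.2485]
tool_rot: [0.045, 1.569, -0.04]
ft_force: [-0.9, -0.8, 0.3]
grip_width: 0.005
```

```bash
python3 -m creep '[[0.5,0,0,0,0,0,0],[0,0,0,0,0,0,0]]'
```

```text
time: 6.1
position: [0.526, 0.1712, 0.248]
tool_rot: [0.045, 1.569, -0.04]
ft_force: [-1.0, -0.0, 0.1]
grip_width: 0.005
```

```bash
python3 -m creep '[[0.4,0,0,0,0,0,0],[0,0,0,0,0,0,0]]'
```

```text
time: 6.3
position: [0.526, 0.1712, 0.2476]
tool_rot: [0.045, 1.569, -0.04]
ft_force: [0.4, -0.1, 0.1]
grip_width: 0.004
```

```bash
python3 -m creep '[[0.5,0,0,0,0,0,0],[0,0,0,0,0,0,0]]'
```

```text
time: 6.5
position: [0.526, 0.1711, 0.2471]
tool_rot: [0.045, 1.569, -0.04]
ft_force: [0.6, -0.5, 1.2]
grip_width: 0.007
```

```bash
python3 -m creep '[[0.5,0,0,0,0,0,0],[0,0,0,0,0,0,0]]'
```

```text
time: 6.7
position: [0.526, 0.1711, 0.2467]
tool_rot: [0.045, 1.569, -0.04]
ft_force: [-0.2, -1.0, 1.2]
grip_width: 0.009
```

```bash
python3 -m creep '[[0.4,0,0,0,0,0,0],[0,0,0,0,0,0,0]]'
```

```text
time: 6.9
position: [0.5261, 0.1711, 0.2464]
tool_rot: [0.045, 1.569, -0.04]
ft_force: [-0.8, 0.1, 1.9]
grip_width: 0.005
```

```bash
python3 -m creep '[[0.4,0,0,0,0,0,0],[0,0,0,0,0,0,0]]'
```

```text
time: 7.1
position: [0.5261, 0.1712, 0.2461]
tool_rot: [0.045, 1.569, -0.04]
ft_force: [-0.5, -0.2, 3.6]
grip_width: 0.007
```

```bash
python3 -m creep '[[0.4,0,0,0,0,0,0],[0,0,0,0,0,0,0]]'
```

```text
time: 7.3
position: [0.5261, 0.1712, 0.2457]
tool_rot: [0.045, 1.569, -0.04]
ft_force: [-0.7, -0.3, 3.4]
grip_width: 0.005
```

```bash
python3 -m creep '[[0.4,0,0,0,0,0,0],[0,0,0,0,0,0,0]]'
```

```text
time: 7.5
position: [0.5261, 0.1712, 0.2453]
tool_rot: [0.045, 1.569, -0.04]
ft_force: [0.4, -0.6, 5.4]
grip_width: 0.003
```

```bash
python3 -m creep '[[0,0,0,0,0,0,0],[0,0,0,0,0,0,0]]'
```

```text
time: 7.7
position: [0.5261, 0.1712, 0.2453]
tool_rot: [0.045, 1.569, -0.04]
ft_force: [-1.5, -0.1, 4.6]
grip_width: 0.011
```

Force is rising more slowly than the stated 12 N/mm, so I'll cross-check the wrist force against the joint torques by lifting 3 mm.

```bash
cat > tq.py <<'E'
from h import *
import sys
a=[monitor.get_state() for _ in range(3)]
for s in a[:1]: print(s["time"],np.round(s["joint_torque"],2),np.round(s["ft_force"],2),np.round(s["torque"],2),np.round(s["position"],5),np.round(s["joint_positions"],4))
E
python3 tq.py; python3 -m creep '[[-3,0,0,0,0,0,0],[0,0,0,0,0,0,0],[0,0,0,0,0,0,0]]' ; python3 tq.py
```

```text
7.7 [-1.000e-02 -3.591e+01  3.280e+00 -2.517e+01 -0.000e+00 -2.200e-01
 -0.000e+00] [-1.46 -0.14  4.64] [0.01 0.21 0.01] [0.52612 0.17116 0.24525] [-0.7405  0.2638  0.4304  1.8892 -0.1315  1.0131  1.2633]
time: 8.0
position: [0.5257, 0.1711, 0.2475]
tool_rot: [0.044, 1.57, -0.04]
ft_force: [-0.5, -1.2, -0.5]
grip_width: 0.008
8.0 [ 2.000e-02 -3.836e+01  3.530e+00 -2.710e+01  1.000e-02  7.000e-02
 -0.000e+00] [-0.51 -1.19 -0.54] [ 0.04  0.02 -0.03] [0.52571 0.17109 0.24753] [-0.7414  0.2605  0.4308  1.8878 -0.1294  1.0187  1.2616]
```

Joint torque agrees with the wrist force (about 4.5 N), so the force reading can be trusted. I'll press down again.

```bash
python3 -m creep '[[2,0,0,0,0,0,0],[1,0,0,0,0,0,0],[0,0,0,0,0,0,0]]'; python3 -m creep '[[0.4,0,0,0,0,0,0],[0,0,0,0,0,0,0]]'
```

```text
time: 8.3
position: [0.526, 0.1712, 0.2453]
tool_rot: [0.045, 1.57, -0.04]
ft_force: [-1.5, 0.3, 4.7]
grip_width: 0.005
time: 8.5
position: [0.526, 0.1712, 0.2451]
tool_rot: [0.045, 1.569, -0.04]
ft_force: [-2.7, -0.7, 5.7]
grip_width: 0.009
```

```bash
python3 -m creep '[[0.4,0,0,0,0,0,0],[0,0,0,0,0,0,0]]'
```

```text
time: 8.7
position: [0.526, 0.1712, 0.2448]
tool_rot: [0.045, 1.569, -0.04]
ft_force: [-1.1, -0.1, 6.7]
grip_width: 0.007
```

```bash
python3 -m creep '[[0.4,0,0,0,0,0,0],[0,0,0,0,0,0,0]]'
```

```text
time: 8.9
position: [0.5261, 0.1712, 0.2445]
tool_rot: [0.045, 1.569, -0.04]
ft_force: [-2.2, -0.9, 6.9]
grip_width: 0.009
```

```bash
python3 -m creep '[[0.4,0,0,0,0,0,0],[0,0,0,0,0,0,0]]'
```

```text
time: 9.1
position: [0.5261, 0.1712, 0.2443]
tool_rot: [0.045, 1.569, -0.039]
ft_force: [-3.3, -0.1, 8.1]
grip_width: 0.006
```

```bash
python3 -m creep '[[0.5,0,0,0,0,0,0],[0,0,0,0,0,0,0]]'
```

```text
time: 9.3
position: [0.5261, 0.1712, 0.2439]
tool_rot: [0.045, 1.569, -0.039]
ft_force: [-2.9, -0.7, 8.6]
grip_width: 0.002
```

```bash
python3 -m creep '[[0.5,0,0,0,0,0,0],[0,0,0,0,0,0,0]]'; python3 tq.py
```

```text
time: 9.5
position: [0.5261, 0.1712, 0.2435]
tool_rot: [0.045, 1.569, -0.039]
ft_force: [-3.2, -1.1, 10.3]
grip_width: 0.001
9.5 [ 9.000e-02 -3.399e+01  3.220e+00 -2.461e+01  1.000e-02 -1.150e+00
 -1.000e-02] [-3.16 -1.12 10.34] [-0.24  0.76 -0.02] [0.52615 0.17119 0.24355] [-0.7397  0.2661  0.4299  1.8903 -0.1334  1.0101  1.2647]
```

```bash
python3 -m creep '[[0.2,0,-1,0,0,0,0],[0,0,-1,0,0,0,0],[0,0,0,0,0,0,0]]'
```

```text
time: 9.8
position: [0.5253, 0.1711, 0.244]
tool_rot: [0.046, 1.565, -0.039]
ft_force: [0.2, -0.6, 9.0]
grip_width: 0.006
```

```bash
python3 -m creep '[[0,0,-1,0,0,0,0],[0,0,-1,0,0,0,0],[0,0,0,0,0,0,0]]'
```

```text
time: 10.1
position: [0.5244, 0.1711, 0.2445]
tool_rot: [0.046, 1.562, -0.039]
ft_force: [4.2, -1.8, 7.3]
grip_width: 0.008
```

```bash
python3 -m creep '[[0,0,-1,0,0,0,0],[0,0,-1,0,0,0,0],[0,0,0,0,0,0,0]]';python3 - <<'E'
from goal import *
crop("wrist","e_w",180,25,150,200,3.9)
E
```

```text
time: 10.4
position: [0.5227, 0.1711, 0.2447]
tool_rot: [0.047, 1.561, -0.039]
ft_force: [4.5, -0.8, 6.7]
grip_width: 0.006
```

View pics/e_w.png

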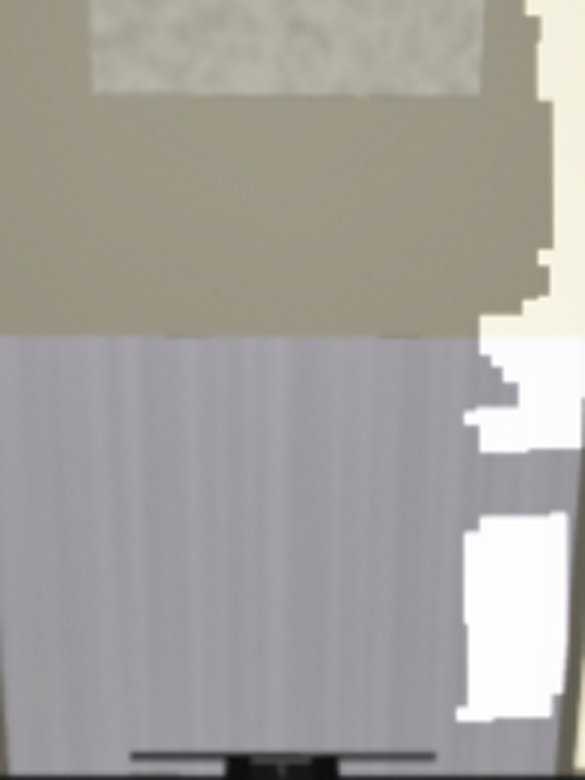

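```bash
python3 -m creep '[[0.7,0,0,0,0,0,0],[0.7,0,0,0,0,0,0],[0,0,0,0,0,0,0]]'
```

```text
time: 10.75
position: [0.5228, 0.1712, 0.2436]
tool_rot: [0.047, 1.561, -0.039]
ft_force: [4.1, -1.0, 10.9]
grip_width: 0.006
```

```bash
python3 -m creep '[[0.6,0,-1,0,0,0,0],[0.2,0,-2,0,0,0,0],[0,0,0,0,0,0,0]]'
```

```text
time: 11.05
position: [0.5202, 0.1713, 0.2433]
tool_rot: [0.047, 1.559, -0.039]
ft_force: [4.5, -2.0, 11.2]
grip_width: 0.008
```

```bash
python3 -m creep '[[0.2,0,-2,0,0,0,0],[0,0,-2,0,0,0,0],[0,0,0,0,0,0,0]]'
```

```text
time: 11.35
position: [0.5162, 0.1715, 0.2432]
tool_rot: [0.047, 1.559, -0.038]
ft_force: [4.3, -1.8, 11.5]
grip_width: 0.011
```

Fx stays at about 4.4 N whatever the pressing force, which means the shutter is sliding. I'll keep going.

```bash
python3 -m creep '[[0,0,-2,0,0,0,0],[0,0,-2,0,0,0,0],[0,0,-2,0,0,0,0],[0,0,0,0,0,0,0]]'
```

```text
time: 11.75
position: [0.5102, 0.1718, 0.2431]
tool_rot: [0.047, 1.559, -0.039]
ft_force: [5.1, -0.8, 11.3]
grip_width: 0.006
```

```bash
python3 -m creep '[[0,0,-2,0,0,0,0],[0,0,-2,0,0,0,0],[0,0,-2,0,0,0,0],[0,0,0,0,0,0,0]]'
```

```text
time: 12.15
position: [0.5042, 0.1722, 0.2431]
tool_rot: [0.047, 1.559, -0.038]
ft_force: [3.8, -1.9, 10.6]
grip_width: 0.007
```

```bash
python3 -m creep '[[0,0,-2,0,0,0,0],[0,0,-2,0,0,0,0],[0,0,-2,0,0,0,0],[0,0,0,0,0,0,0]]';python3 - <<'E'
from goal import *
plan(tw(-.005,0,.065),TY+np.pi/2)
crop("wrist","f_w",100,0,312,250,2.4)
crop("top","f_t",165,180,60,80,7)
crop("scene","f_s",255,110,80,80,7)
E
```

```text
time: 12.55
position: [0.4982, 0.1726, 0.2431]
tool_rot: [0.047, 1.559, -0.038]
ft_force: [3.4, -0.9, 11.8]
grip_width: 0.002
t 12.55 tip [0.5003 0.1735 0.0611] F [ 3.35 -0.9  11.79] grip 0.2 jaw 86.87 tilt 0.71
world d mm [-26.2   2.2   3.9] tool d mm now [ -4.2   0.8 -26.3] after turn [ -3.9   0.7 -26.3] turn [ 0.0034  0.0109 -0.006 ] j7 1.22
```

View pics/f_w.png

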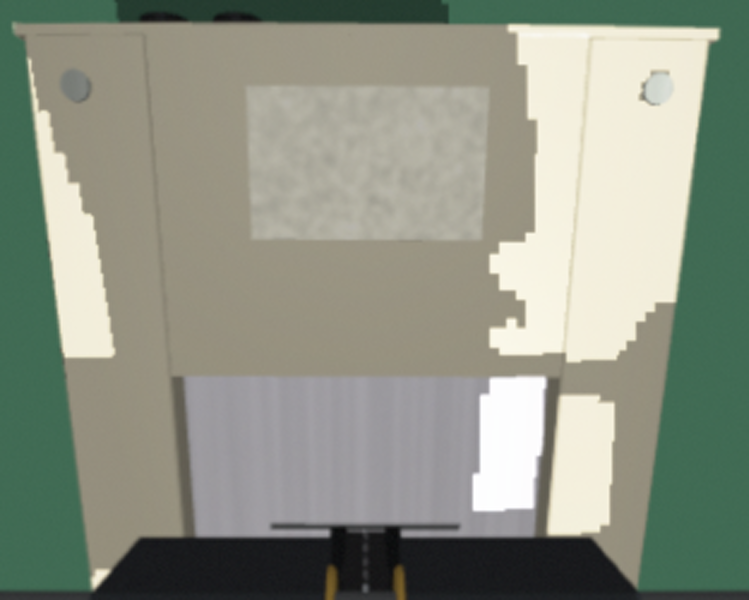

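View pics/f_s.png

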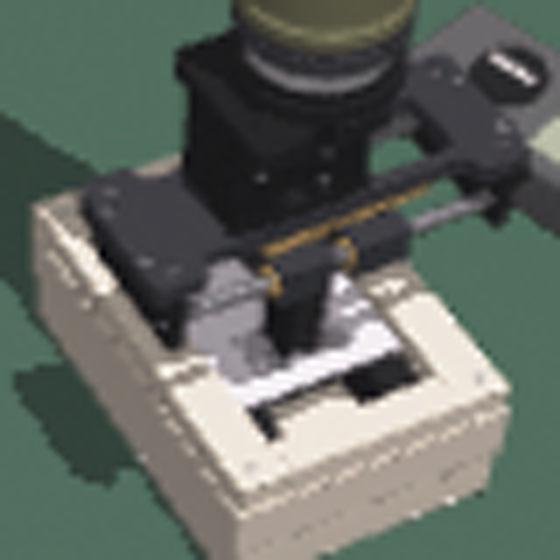

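The wrist picture shows the top rib at (365,525) still under the fingers. The scene view shows the sheet well back and the opening uncovered at about (330,400). About 26 mm to go.

```bash
python3 -m creep '[[0,0,-2,0,0,0,0],[0,0,-2,0,0,0,0],[0,0,-2,0,0,0,0],[0,0,-2,0,0,0,0],[0,0,0,0,0,0,0]]'
```

```text
time: 13.2
position: [0.4902, 0.173, 0.243]
tool_rot: [0.047, 1.559, -0.038]
ft_force: [3.2, -0.9, 11.9]
grip_width: 0.008
```

```bash
python3 -m creep '[[0,0,-2,0,0,0,0],[0,0,-2,0,0,0,0],[0,0,-2,0,0,0,0],[0,0,-2,0,0,0,0],[0,0,0,0,0,0,0]]'
```

```text
time: 13.7
position: [0.4823, 0.1735, 0.243]
tool_rot: [0.047, 1.559, -0.038]
ft_force: [3.8, -1.6, 11.7]
grip_width: 0.008
```

```bash
python3 -m creep '[[0,0,-1.5,0,0,0,0],[0,0,-1.5,0,0,0,0],[0,0,0,0,0,0,0]]'
```

```text
time: 14.0
position: [0.4794, 0.1737, 0.243]
tool_rot: [0.047, 1.559, -0.038]
ft_force: [4.7, -1.9, 11.6]
grip_width: 0.005
```

```bash
python3 -m creep '[[0,0,-1.5,0,0,0,0],[0,0,-1.5,0,0,0,0],[0,0,0,0,0,0,0]]'
```

```text
time: 14.3
position: [0.4764, 0.1739, 0.243]
tool_rot: [0.047, 1.559, -0.038]
ft_force: [4.7, -2.0, 11.7]
grip_width: 0.007
```

```bash
python3 -m creep '[[0,0,-1,0,0,0,0],[0,0,-1,0,0,0,0],[0,0,0,0,0,0,0]]'
```

```text
time: 14.6
position: [0.4744, 0.174, 0.2431]
tool_rot: [0.048, 1.559, -0.038]
ft_force: [4.7, -1.4, 11.1]
grip_width: 0.011
```

```bash
python3 -m creep '[[0,0,-1,0,0,0,0],[0,0,-1,0,0,0,0],[0,0,0,0,0,0,0]]'
```

```text
time: 14.9
position: [0.4724, 0.1741, 0.243]
tool_rot: [0.047, 1.559, -0.038]
ft_force: [4.7, -2.3, 10.9]
grip_width: 0.007
```

```bash
python3 -m creep '[[0,0,-1,0,0,0,0],[0,0,-1,0,0,0,0],[0,0,0,0,0,0,0]]'
```

```text
time: 15.2
position: [0.4704, 0.1742, 0.243]
tool_rot: [0.048, 1.559, -0.038]
ft_force: [4.3, -1.5, 11.8]
grip_width: 0.003
```

```bash
python3 -m creep '[[0,0,-1,0,0,0,0],[0,0,-1,0,0,0,0],[0,0,0,0,0,0,0]]'
```

```text
time: 15.5
position: [0.4692, 0.1742, 0.2434]
tool_rot: [0.048, 1.557, -0.038]
ft_force: [7.3, -1.8, 10.8]
grip_width: 0.004
```

```bash
python3 -m creep '[[0,0,-1,0,0,0,0],[0,0,-1,0,0,0,0],[0,0,0,0,0,0,0]]'
```

```text
time: 15.8
position: [0.4675, 0.1745, 0.2435]
tool_rot: [0.048, 1.556, -0.038]
ft_force: [7.2, -2.6, 10.0]
grip_width: 0.001
```

```bash
python3 - <<'E'
from goal import *
plan(tw(-.005,0,.065),TY+np.pi/2)
crop("wrist","g_w",100,0,312,250,2.4)
crop("scene","g_s",255,110,80,80,7)
E
```

```text
t 15.8 tip [0.4701 0.1756 0.0615] F [ 7.19 -2.63 10.03] grip 0.1 jaw 86.86 tilt 0.91
world d mm [4.6 0.3 3.5] tool d mm now [-3.4  0.6  4.6] after turn [-3.5  0.6  4.5] turn [ 0.0032  0.0142 -0.0072] j7 1.17
```

View pics/g_w.png

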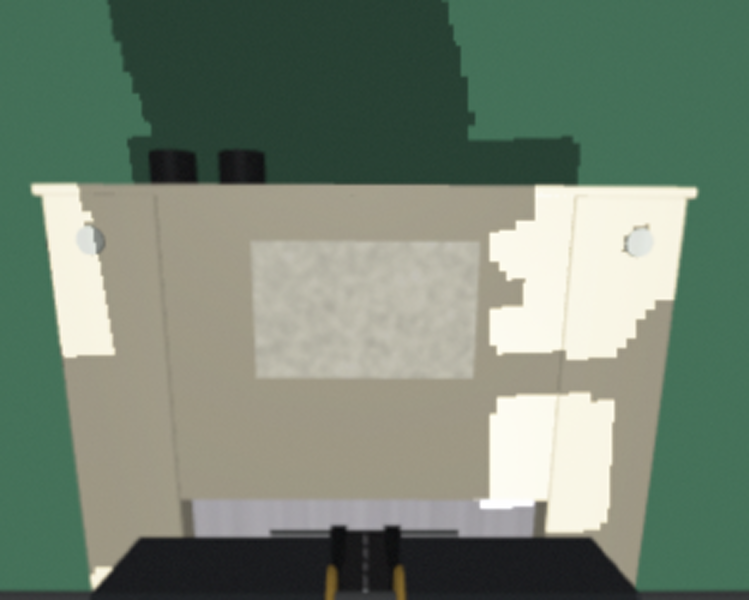

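View pics/g_s.png

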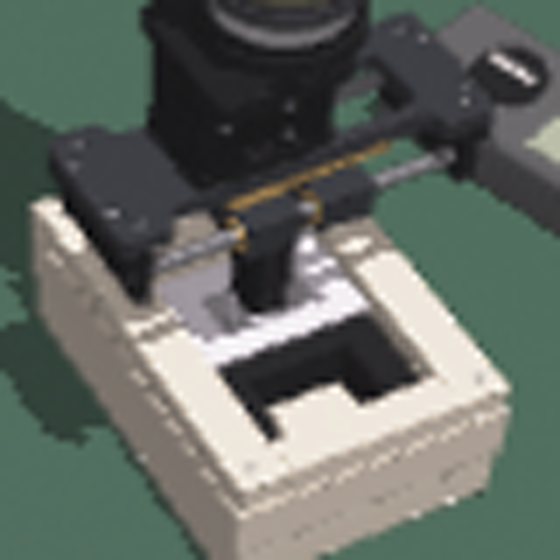

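Fx rose from 4.5 to 7.3 N and the fingers started to slip against the rib, so the shutter is at its stop. I'll lift off and check.

```bash
python3 -m creep '[[-3,0,1,0,0,0,0],[-10,0,0,0,0.01,-0.007,0],[-30,0,0,0,0,0,0],[-40,0,0,0,0,0,40],[-40,0,20,0,0,0,87]]'
python3 -m creep '[[-20,0,40,0,0,0,87],[0,0,30,0,0,0,87],[0,0,0,0,0,0,87],[0,0,0,0,0,0,87]]'
python3 - <<'E'
from goal import *
plan([.559,-.145,.25],.47)
H=.074
pts=[tw(x,y,H) for x in(-.1,.1) for y in(-.07,.07)]+[tw(x,y,.058) for x in(.03,.07) for y in(-.0265,.0265)]
crop("wrist","h_w",100,0,312,250,2.4)
E
```

```text
time: 16.4
position: [0.4835, 0.174, 0.3631]
tool_rot: [0.038, 1.583, -0.044]
ft_force: [0.9, 0.4, -0.5]
grip_width: 0.113
time: 16.8
position: [0.555, 0.1699, 0.3808]
tool_rot: [0.039, 1.581, -0.047]
ft_force: [-0.3, 0.4, -1.4]
grip_width: 0.466
t 16.8 tip [0.5529 0.169  0.1989] F [-0.35  0.37 -1.39] grip 40.5 jaw 86.87 tilt 0.7
world d mm [   4.  -314.9   51.2] tool d mm now [ -49.7 -314.5   20.7] after turn [ -51.2 -139.   282.6] turn [ 1.0461 -0.0072  0.0105] j7 1.25
```

View pics/h_w.png

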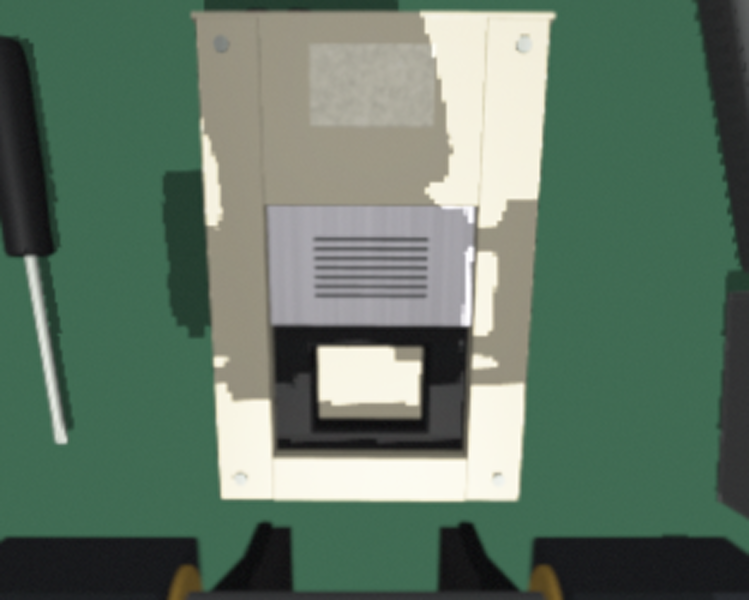

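The shutter is fully back. The ribs centre at (371,267) in the crop and the socket floor at (369,382) are both visible. I'll refine the tester pose from this view.

```bash
python3 - <<'E'
from fit import *
w=get_image("wrist");H=.074
L=[(-.1,-.07,H),(-.1,.07,H),(.1,.07,H),(.1,-.07,H),(-.03,-.045,H),(-.03,.045,H),(.08,.045,H),(.08,-.045,H)]
px=np.array([(193,13),(554,14),(519,499),(221,498),(266,205),(478,206),(467,458),(273,458)])/2.4+[100,0]-.5
v,f=fit([(w,L,px)],[.48,.17,-.06]);print(v,f)
def tl(P): d=P[:2]-v[:2];c,s=np.cos(v[2]),np.sin(v[2]);return np.round([c*d[0]+s*d[1],-s*d[0]+c*d[1]],4)
def q(p,z): return tl(ray(w,np.array(p)/2.4+[100,0]-.5,z))
print("patch",q((371,267),.064),"edge",q((370,325),.064))
print("floor",[q(p,.03) for p in [(317,346),(423,346),(419,418),(318,418)]])
import goal
pts=[[*(v[:2]+[np.cos(v[2])*x-np.sin(v[2])*y,np.sin(v[2])*x+np.cos(v[2])*y]),z] for z in(.058,.03) for x in(.0305,.0695) for y in(-.0265,.0265)]
from h import crop
crop("wrist","i_w",190,60,120,150,4.5,pts)
E
```

```text
[ 0.47656032  0.1745743  -0.05866442] [ 0.92  0.59 -1.11  0.67  0.03  0.32  0.03  0.   -0.65 -0.76  0.61 -0.79
  0.33  0.11 -0.1  -0.35]
patch [-0.0047 -0.0002] edge [ 0.0205 -0.0005]
floor [array([ 0.033 , -0.0273]), array([0.0327, 0.0266]), array([0.07  , 0.0255]), array([ 0.0703, -0.0273])]
```

View pics/i_w.png

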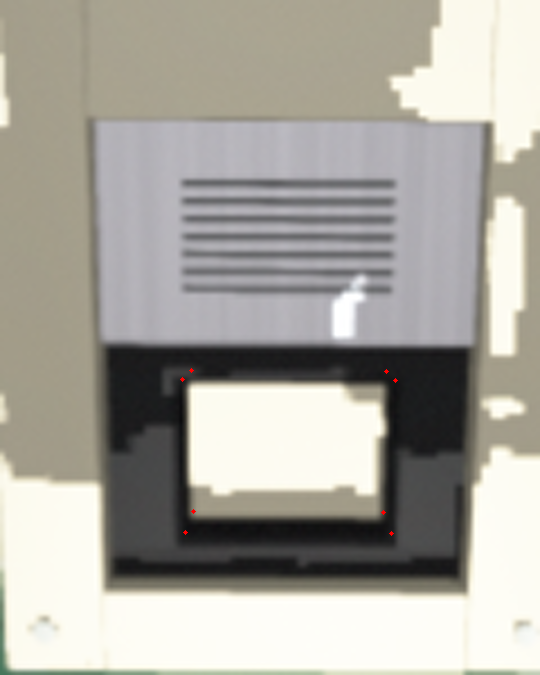

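```bash
sed -i 's/^T=.*/T=np.array([.4766,.1746]);TY=-.0587/' goal.py
python3 -m creep '[[-10,-45,3,0.149,-0.004,0.005,87],[-10,-44,9,0.149,-0.004,0.005,87],[-10,-42,16,0.149,0,0,87],[-10,-39,22,0.149,0,0,87],[-10,-36,27,0.149,0,0,87]]'
python3 -m creep '[[0,-31,32,0.149,0,0,87],[0,-26,37,0.149,0,0,87],[0,0,0,0,0,0,87],[0,0,0,0,0,0,87]]'
python3 - <<'E'
from goal import *
plan([.559,-.145,.25],.47)
crop("wrist","j_w",0,0,512,384,1.5)
E
```

```text
time: 17.45
position: [0.5555, -0.056, 0.4319]
tool_rot: [0.633, 1.48, -0.623]
ft_force: [0.6, -0.3, 1.0]
grip_width: 0.979
time: 17.85
position: [0.5564, -0.1454, 0.4309]
tool_rot: [0.859, 1.399, -0.851]
ft_force: [0.6, -0.5, -0.5]
grip_width: 1.001
t 17.85 tip [ 0.5564 -0.1443  0.2489] F [ 0.64 -0.54 -0.47] grip 87.1 jaw 27.07 tilt 0.34
world d mm [2.6 0.4 1.1] tool d mm now [-1.1  2.5  0.9] after turn [-1.1  2.5  0.9] turn [ 0.0024 -0.0051 -0.0031] j7 0.8
```

View pics/j_w.png

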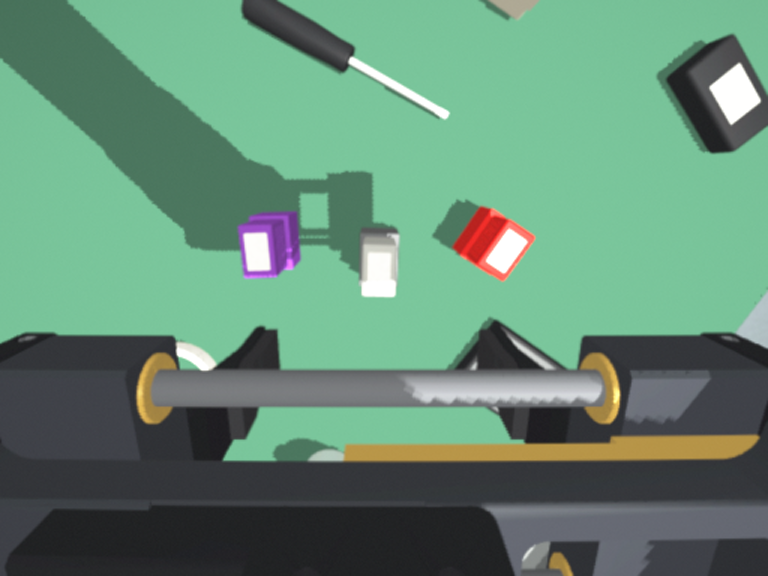

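```bash
python3 - <<'E'
from goal import *
def ad(x,y,yaw):
    c,s=np.cos(yaw),np.sin(yaw)
    return [[x+c*a-s*b,y+s*a+c*b,z] for z,A,B in((.09,.014,.022),(.046,.018,.025)) for a in(-A,A) for b in(-B,B)]
r=crop("wrist","k_w",225,140,60,70,9);crop("wrist","k_w2",225,140,60,70,9,ad(.559,-.145,.47),r)
E
```

```text
(no output)
```

View pics/k_w2.png

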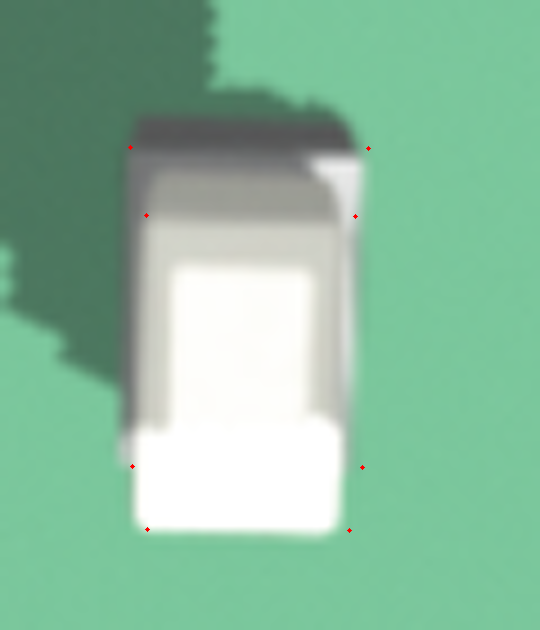

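```bash
python3 - <<'E'
from fit import *
w=get_image("wrist")
px=np.array([(145,221),(345,221),(343,533),(133,531),(130,152),(362,156)])/9+[225,140]-.5
# tool y to right in image; adaptor x along jaw
from goal import plan
print(proj(w,[[.559,-.145,.09],[.559+.01*np.cos(.47),-.145+.01*np.sin(.47),.09]]))
sg=np.sign(np.diff(proj(w,[[.559,-.145,.09],[.559+.01*np.cos(.47),-.145+.01*np.sin(.47),.09]])[:,0])[0])
# image down direction in y
dn=np.sign(np.diff(proj(w,[[.559,-.145,.09],[.559-.01*np.sin(.47),-.145+.01*np.cos(.47),.09]])[:,1])[0])
L=[(-sg*.014,-dn*.022,.09),(sg*.014,-dn*.022,.09),(sg*.014,dn*.022,.09),(-sg*.014,dn*.022,.09),(-sg*.018,-dn*.025,.046),(sg*.018,-dn*.025,.046)]
v,f=fit([(w,L,px)],[.559,-.145,.47]);print(v,f,sg,dn)
plan([v[0],v[1],.15],v[2],.164)
E
```

```text
[[251.70725764 181.75195743]
 [259.85459831 181.7998584 ]]
[ 0.55864969 -0.14516577  0.45672076] [-0.47 -0.3   0.52  0.15 -0.36  0.37  0.56  0.19 -0.47 -0.24  0.2  -0.17] 1.0 -1.0
t 18.0 tip [ 0.5574 -0.1413  0.2488] F [-0.03 -0.02 -0.87] grip 87.2 jaw 27.37 tilt 0.35
world d mm [   1.3   -2.7 -116.8] tool d mm now [116.7  -0.4   3.6] after turn [116.8  -0.    3. ] turn [ 0.021  -0.0053 -0.0031] j7 0.8
```

```bash

python3 -m creep '[[30,0,2,0.02,-0.005,-0.003,87],[35,0,1,0,0,0,75],[35,0,0,0,0,0,60],[15,0,0,0,0,0,60],[0,0,0,0,0,0,60]]'
python3 -m creep '[[0,0,0,0,0,0,60],[0,0,0,0,0,0,60]]'
python3 - <<'E'
from goal import *
plan([.5587,-.1452,.070],.457,.164)
plan([.5587,-.1452,.070],.457,.164)
crop("wrist","l_w",0,0,512,384,1.5)
crop("scene","l_s",175,130,110,110,6)
E
```

```text
time: 18.5
position: [0.5581, -0.1454, 0.314]
tool_rot: [0.865, 1.395, -0.869]
ft_force: [0.2, -0.2, 0.8]
grip_width: 0.735
time: 18.7
position: [0.5594, -0.1472, 0.318]
tool_rot: [0.868, 1.387, -0.867]
ft_force: [-0.1, 0.2, 1.1]
grip_width: 0.699
t 18.7 tip [ 0.5601 -0.1475  0.136 ] F [-0.15  0.23  1.07] grip 60.8 jaw 26.04 tilt 0.21
world d mm [ -0.7   2.  -84. ] tool d mm now [84.   0.  -2.4] after turn [84.   0.2 -2.1] turn [-0.0024  0.0027 -0.0025] j7 0.84
t 18.7 tip [ 0.5601 -0.1475  0.136 ] F [-0.15  0.23  1.07] grip 60.8 jaw 26.04 tilt 0.21
world d mm [ -0.7   2.  -84. ] tool d mm now [84.   0.  -2.4] after turn [84.   0.2 -2.1] turn [-0.0024  0.0027 -0.0025] j7 0.84
```

View pics/l_w.png

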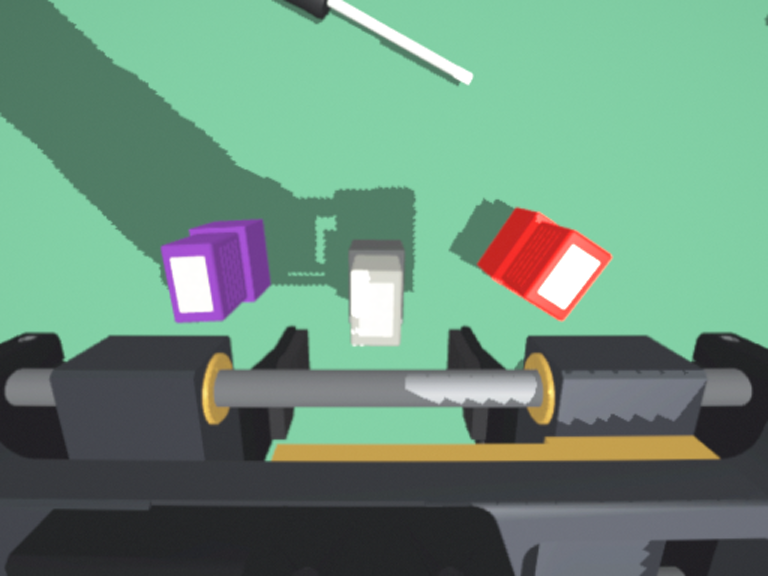

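View pics/l_s.png

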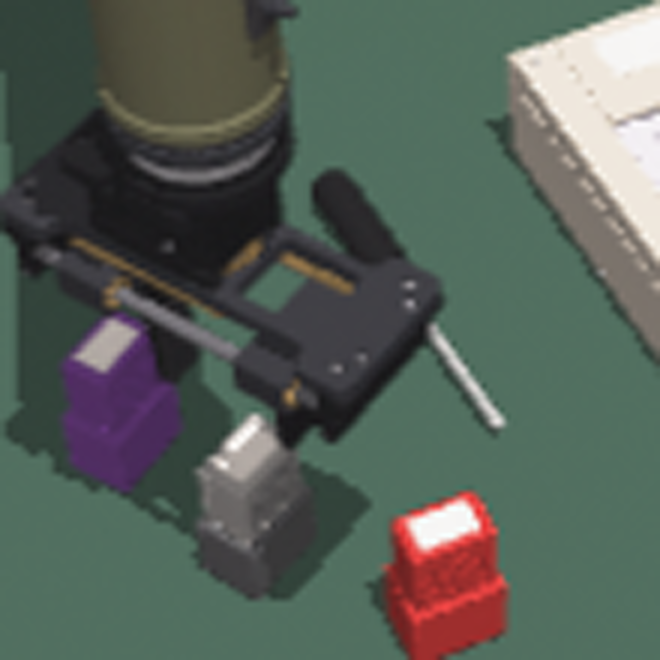

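Adaptor is centred between the fingers (376 px, versus a finger midpoint of about 378) and the neighbours are clear. Descending.

```bash

python3 -m creep '[[25,0,-2,0,0.003,0,60],[25,0,0,0,0,0,60],[18,0,0,0,0,0,60],[10,0,0,0,0,0,60],[4,0,0,0,0,0,60]]'
python3 -m creep '[[0,0,0,0,0,0,60],[0,0,0,0,0,0,60],[0,0,0,0,0,0,60]]'
python3 - <<'E'
from goal import *
plan([.5587,-.1452,.070],.457,.164)
E
```

```text
time: 19.3
position: [0.5577, -0.1453, 0.2338]
tool_rot: [0.869, 1.392, -0.868]
ft_force: [0.1, 0.1, 0.7]
grip_width: 0.689
time: 19.6
position: [0.5581, -0.1455, 0.235]
tool_rot: [0.87, 1.391, -0.867]
ft_force: [0.2, 0.1, 0.7]
grip_width: 0.692
t 19.6 tip [ 0.5582 -0.1452  0.053 ] F [0.24 0.09 0.69] grip 60.2 jaw 26.01 tilt 0.1
world d mm [ 0.6  0.3 -1. ] tool d mm now [ 1.   0.7 -0. ] after turn [ 1.   0.7 -0. ] turn [-0.0031 -0.0011 -0.0013] j7 0.9
```

```bash

python3 -m creep '[[0,0,0,0,0,0,40],[0,0,0,0,0,0,30],[0,0,0,0,0,0,22],[0,0,0,0,0,0,20],[0,0,0,0,0,0,20]]' 25
python3 -m creep '[[0,0,0,0,0,0,20],[0,0,0,0,0,0,20],[0,0,0,0,0,0,20]]'
python3 -m creep '[[-5,0,0,0,0,0,20],[-15,0,0,0,0,0,20],[-20,0,0,0,0,0,20],[0,0,0,0,0,0,20],[0,0,0,0,0,0,20]]'
python3 - <<'E'
from goal import *
plan([.5587,-.1452,.070],.457,.164)
crop("wrist","m_w",0,0,512,384,1.5)
crop("scene","m_s",175,130,110,110,6)
E
```

```text
time: 20.1
position: [0.5577, -0.1453, 0.234]
tool_rot: [0.87, 1.392, -0.868]
ft_force: [0.2, 0.2, -1.1]
grip_width: 0.323
time: 20.4
position: [0.5577, -0.1453, 0.234]
tool_rot: [0.869, 1.392, -0.868]
ft_force: [-0.5, 0.6, -0.1]
grip_width: 0.32
time: 20.9
position: [0.5579, -0.1454, 0.2747]
tool_rot: [0.87, 1.391, -0.867]
ft_force: [0.1, -0.5, -2.1]
grip_width: 0.32
t 20.9 tip [ 0.5579 -0.1451  0.0927] F [ 0.1  -0.54 -2.06] grip 27.8 jaw 26.02 tilt 0.11
world d mm [  0.8   0.2 -40.7] tool d mm now [40.7  0.8  0.2] after turn [40.7  0.8  0.2] turn [-0.0028 -0.0014 -0.0012] j7 0.87
```

View pics/m_w.png

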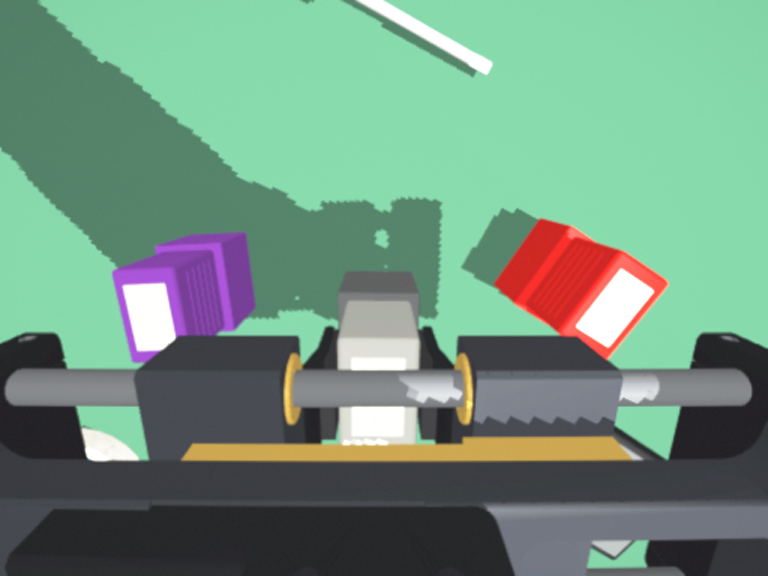

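View pics/m_s.png

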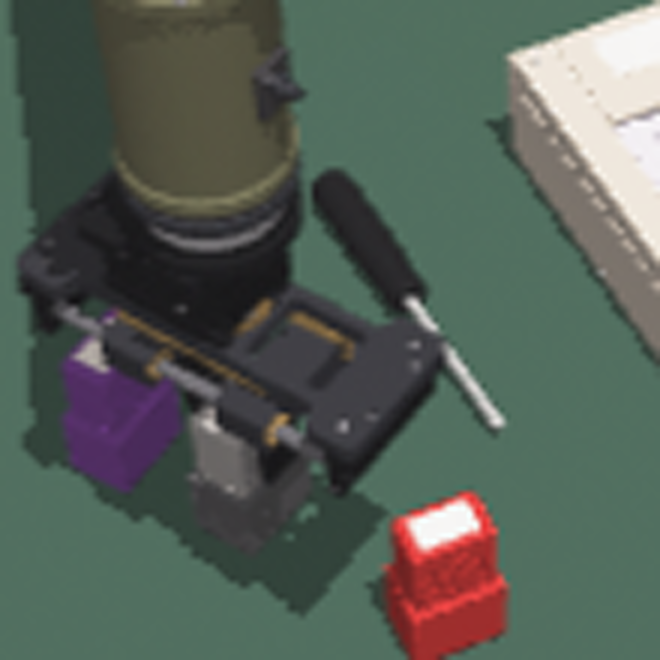

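Adaptor is held (27.8 mm opening, about 1.5 N extra weight). Next I'll rotate to the socket's orientation and hold off on the -y side to look at the socket again.

```bash
python3 - <<'E'
from goal import *
plan(tw(.051,-.065,.19),TY)
crop("wrist","n_w",200,170,110,135,5)
E
```

```text
t 21.0 tip [ 0.557  -0.1448  0.0914] F [-0.27  0.75 -2.19] grip 28.1 jaw 26.02 tilt 0.16
world d mm [-33.7 251.9  98.6] tool d mm now [ -98.    80.1 -241.4] after turn [ -98.6  -48.4 -249.4] turn [ 0.5128 -0.0023  0.0017] j7 0.87
```

View pics/n_w.png

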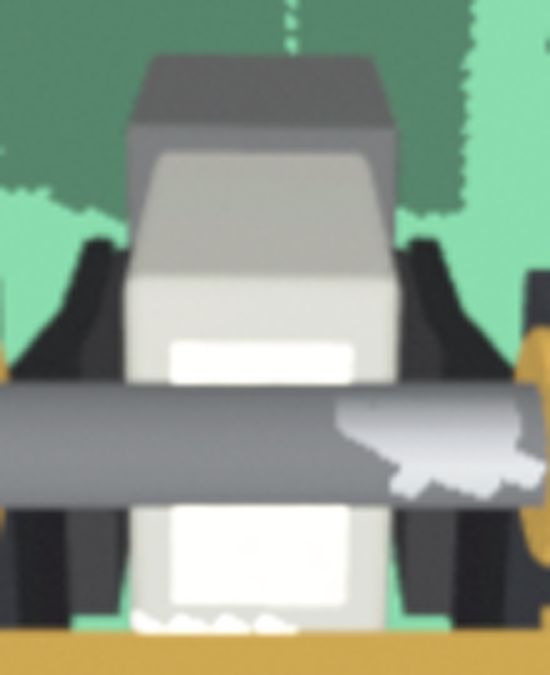

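```bash
cat > held.py <<'E'
from h import *
from scipy.optimize import least_squares
def run(px):
    w=get_image("wrist");s,p,Rm=st()
    # adaptor local: up = -tool x ; X along tool y ; front = -tool z
    L=np.array([(-.018,.025,.046),(.018,.025,.046),(-.014,.022,.09),(.014,.022,.09),(-.014,.022,.046),(.014,.022,.046),(-.018,.025,.004),(.018,.025,.004)])
    def W(v):
        q=np.c_[.234-L[:,2]+v[3],L[:,0],-L[:,1]]
        c=np.array([.234-.07,0,0])
        q=(R.from_rotvec([v[2],v[4],0]).as_matrix()@(q-c).T).T+c+[0,v[0],v[1]]
        return p+q@Rm.T
    def f(v): return np.r_[(proj(w,W(v))-px).ravel(), v[3]/.001,v[4]/.01]
    q=least_squares(f,np.zeros(5),x_scale=[.001,.001,.01,.001,.01]);print("y,z off mm",(q.x[:2]*1e3).round(2),"yaw",q.x[2].round(4),"depth mm",(q.x[3]*1e3).round(2),"pitch",q.x[4].round(4));print(q.fun.round(2));return q.x
E
python3 - <<'E'
from held import *
px=np.array([(130,122),(394,125),(125,273),(400,275),(160,152),(367,152),(155,55),(374,55)])/5+[200,170]-.5
run(px)
E
```

```text
y,z off mm [-0.23  1.47] yaw 0.0064 depth mm 0.87 pitch -0.008
[-0.84  0.66  1.24  0.38 -0.29  0.36  0.6   0.28 -0.67 -0.92  0.43 -0.67
 -0.75 -0.21  0.07  0.05  0.87 -0.8 ]
```

```bash

python3 -m creep '[[-30,0,0,0,0,0,20],[-35,0,0,0,0,0,20],[-15,13,-38,0.128,0,0,20],[-10,8,-41,0.128,0,0,20],[-8,2,-42,0.128,0,0,20]]'
python3 -m creep '[[0,-3,-42,0.128,0,0,20],[0,-8,-42,0,0,0,20],[0,-8,-38,0,0,0,20],[0,0,0,0,0,0,20],[0,0,0,0,0,0,20]]'
python3 -m creep '[[0,0,0,0,0,0,20],[0,0,0,0,0,0,20],[0,0,0,0,0,0,20]]'
python3 - <<'E'
from goal import *
plan(tw(.051,-.065,.19),TY)
crop("wrist","o_w",0,0,512,384,1.5)
E
```

```text
time: 21.6
position: [0.5409, -0.0243, 0.3719]
tool_rot: [1.157, 1.244, -1.156]
ft_force: [-0.5, 1.3, -1.4]
grip_width: 0.319
time: 22.1
position: [0.5226, 0.0981, 0.3712]
tool_rot: [1.243, 1.188, -1.245]
ft_force: [0.9, -1.1, -2.4]
grip_width: 0.319
time: 22.4
position: [0.5232, 0.0958, 0.3718]
tool_rot: [1.248, 1.186, -1.248]
ft_force: [-0.3, 0.6, -2.7]
grip_width: 0.322
t 22.4 tip [0.523  0.096  0.1898] F [-0.28  0.63 -2.67] grip 28.0 jaw -3.01 tilt 0.1
world d mm [ 0.5 11.   0.2] tool d mm now [ -0.2  -0.1 -11. ] after turn [ -0.2  -0.1 -11. ] turn [ 0.0062 -0.0014  0.0012] j7 -0.22
```

View pics/o_w.png

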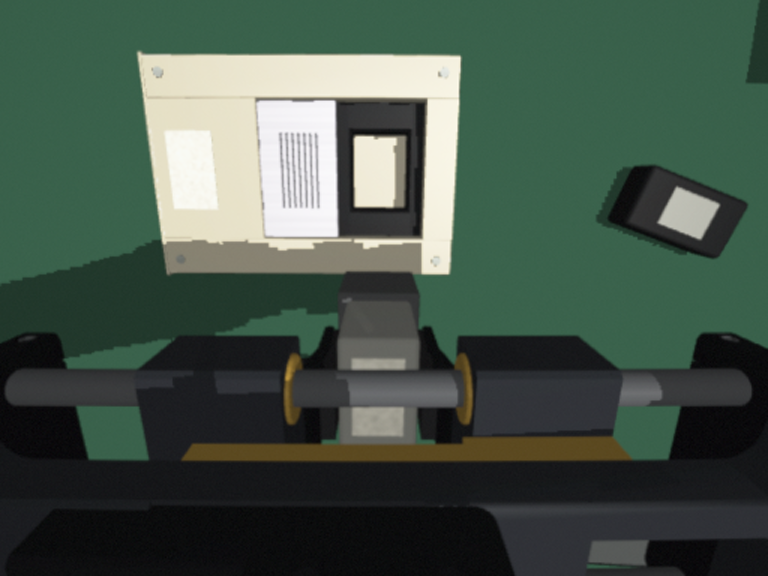

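```bash
python3 - <<'E'
from goal import *
r=crop("wrist","p_w",85,25,230,165,3.4);crop("wrist","p_a",205,170,100,100,6,None,r)
crop("wrist","p_s",215,60,75,105,7,None,r)
E
```

```text
(no output)
```

View pics/p_w.png

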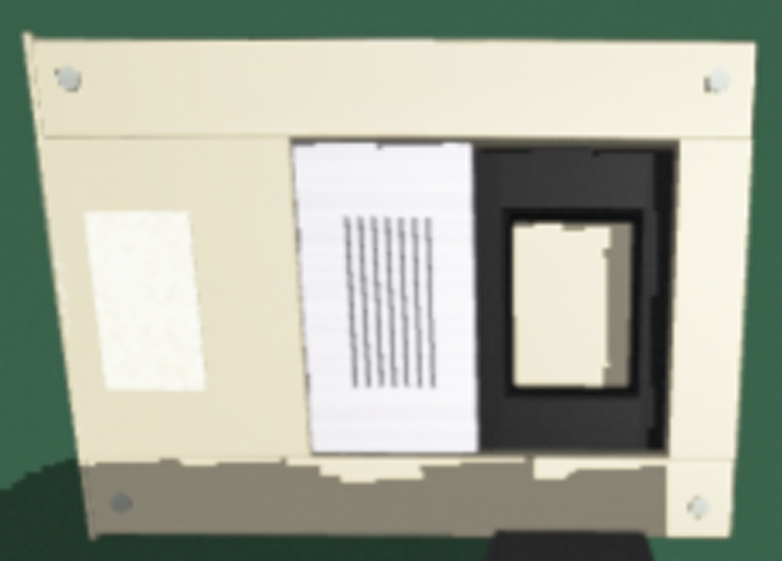

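View pics/p_s.png

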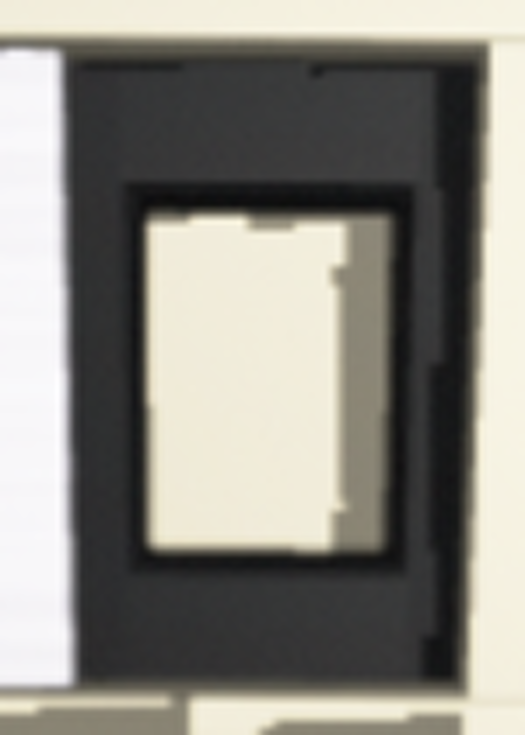

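View pics/p_a.png

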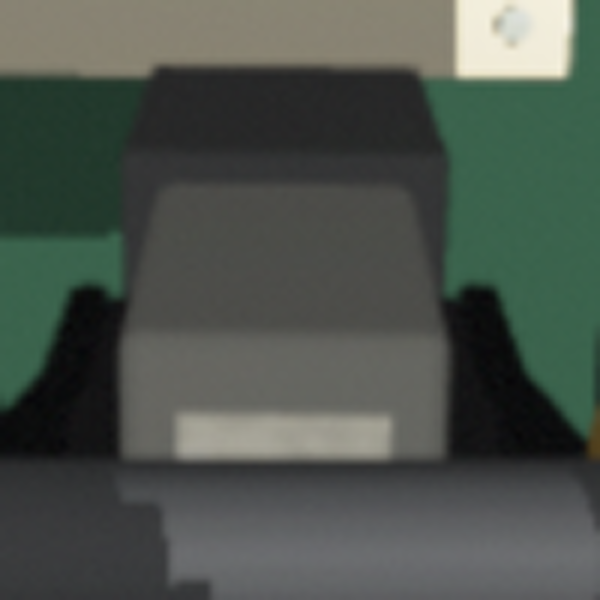

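```bash
python3 - <<'E'
from fit import *
from held import run
import goal
w=get_image("wrist");H=.074
L=[(-.1,.07,H),(.1,.07,H),(.1,-.07,H),(-.1,-.07,H),(-.03,.045,H),(.08,.045,H),(.08,-.045,H),(-.03,-.045,H)]
px=np.array([(27,38),(755,42),(730,537),(93,538),(291,140),(679,142),(667,456),(312,455)])/3.4+[85,25]-.5
v,f=fit([(w,L,px)],[.48,.17,-.06]);print("tester",v.round(4),f)
L2=[(-.0715+.05,.0285,.058),(.0715-.05,.0285,.058),(.0215,-.0285,.058),(-.0215,-.0285,.058)]
p2=np.array([(127,184),(414,184),(404,570),(131,570)])/7+[215,60]-.5
v2,f2=fit([(w,L2,p2)],[.527,.17,-.06]);print("socket",v2.round(4),f2)
c,s=np.cos(v[2]),np.sin(v[2]);print("socket via tester",v[:2]+np.array([c,s])*.05, "prev",goal.tw(.05,0))
a=run(np.array([(124,152),(446,152),(120,335),(449,335),(160,186),(410,186),(154,68),(417,68)])/6+[205,170]-.5)
s_,p,Rm=st();print("tip",p+Rm@[.182,0,0])
ad=p+Rm@[.234,a[0],a[1]];print("adaptor bottom",ad.round(4))
for sk in(v2[:2],v[:2]+np.array([c,s])*.05): print("d world",sk-ad[:2],"tool", (Rm.T@np.r_[sk-ad[:2],0]*1e3).round(2))
print("jaw",np.arctan2(Rm[1,1],Rm[0,1]),"adaptor yaw",np.arctan2(Rm[1,1],Rm[0,1])-a[2])
E
```

```text
tester [ 0.4777  0.1741 -0.0572] [ 0.42  0.8   0.28 -0.14  0.02  0.39  0.16 -0.86 -0.94 -0.56  0.21 -0.73
  0.58  0.74 -0.71  0.52]
socket [ 0.5279  0.1715 -0.0564] [-0.53 -0.58  0.39 -0.39  0.47  0.64 -0.33  0.46]
socket via tester [0.52760239 0.17125509] prev [0.52651388 0.17166669 0.        ]
y,z off mm [0.23 2.11] yaw 0.0009 depth mm 0.73 pitch -0.0063
[-0.64  0.5   0.61  0.51 -0.45  0.27  0.65  0.28 -0.45 -0.79  0.41 -0.78
 -0.53 -0.03  0.29 -0.02  0.73 -0.63]
tip [0.52287064 0.09692373 0.18985836]
adaptor bottom [0.5229 0.0949 0.1379]
d world [0.00498578 0.07663315] tool [  0.12   1.08 -76.79]
d world [0.00466607 0.07636545] tool [  0.12   0.77 -76.5 ]
jaw -0.05093664435785736 adaptor yaw -0.05179448393551394
```

```bash

python3 -m creep '[[0,1,-20,0.006,0,0,20],[0,0,-26,0,0,0,20],[0,0,-20,0,0,0,20],[0,0,-9,0,0,0,20],[0,0,-1.6,0,0,0,20]]'
python3 -m creep '[[0,0,0,0,0,0,20],[0,0,0,0,0,0,20],[0,0,0,0,0,0,20],[0,0,0,0,0,0,20]]'
python3 - <<'E'
from goal import *
plan([.5278,.1714+.0018,.19],-.057)
crop("wrist","q_w",0,0,512,384,1.5)
E
```

```text
time: 23.1
position: [0.528, 0.1749, 0.3717]
tool_rot: [1.249, 1.185, -1.249]
ft_force: [-0.5, -0.9, -2.4]
grip_width: 0.317
time: 23.5
position: [0.5282, 0.1727, 0.3721]
tool_rot: [1.252, 1.184, -1.251]
ft_force: [-0.1, -0.1, -1.5]
grip_width: 0.323
t 23.5 tip [0.5281 0.173  0.1901] F [-0.11 -0.15 -1.53] grip 28.1 jaw -3.28 tilt 0.11
world d mm [-0.4  0.5 -0.1] tool d mm now [ 0.1 -0.5 -0.5] after turn [ 0.1 -0.5 -0.5] turn [-0.0003 -0.0017  0.0011] j7 -0.34
```

View pics/q_w.png

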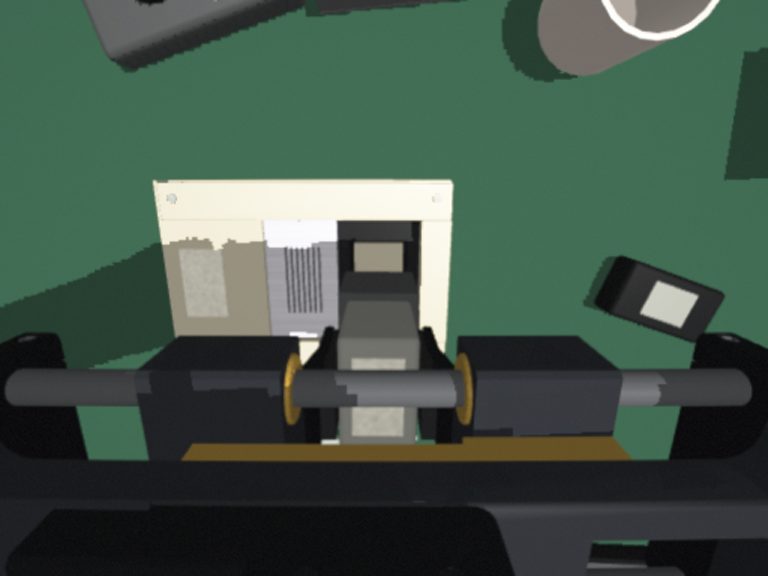

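Adaptor bottom (x≈378 px) lines up with the socket (354–403 px, centre 379). I'll descend to just above the mouth.

```bash

python3 -m creep '[[20,0,-0.4,0,0,0,20],[22,0,0,0,0,0,20],[14,0,0,0,0,0,20],[8,0,0,0,0,0,20],[2,0,0,0,0,0,20]]'
python3 -m creep '[[0,0,0,0,0,0,20],[0,0,0,0,0,0,20],[0,0,0,0,0,0,20],[0,0,0,0,0,0,20]]'
python3 - <<'E'
from goal import *
plan([.5278,.1714+.0018,.082],-.057)
crop("wrist","r_w",180,110,150,130,5)
E
```

```text
time: 24.05
position: [0.5279, 0.1739, 0.3052]
tool_rot: [1.25, 1.184, -1.252]
ft_force: [-0.4, 0.5, -1.0]
grip_width: 0.319
time: 24.45
position: [0.5283, 0.1741, 0.3066]
tool_rot: [1.252, 1.184, -1.249]
ft_force: [0.3, -1.3, -1.9]
grip_width: 0.317
t 24.45 tip [0.5283 0.1745 0.1246] F [ 0.32 -1.29 -1.9 ] grip 27.6 jaw -3.21 tilt 0.13
world d mm [ -0.5  -0.9 -42.6] tool d mm now [42.6 -0.4  1. ] after turn [42.6 -0.4  0.9] turn [ 0.001  -0.0022  0.0003] j7 -0.3
```

View pics/r_w.png

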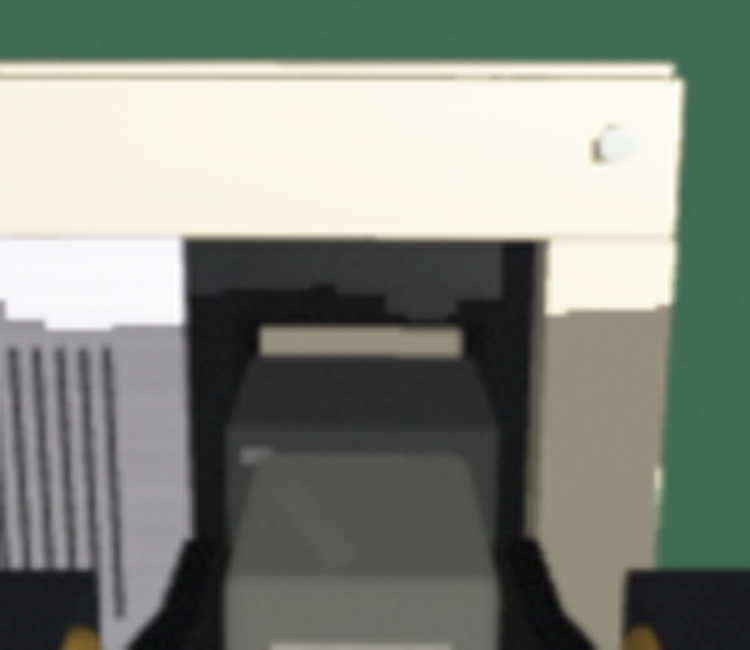

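```bash

python3 -m creep '[[5,-0.3,0.7,0,-0.002,0,20],[5,0,0,0,0,0,20],[3,0,0,0,0,0,20],[0,0,0,0,0,0,20],[0,0,0,0,0,0,20]]'
python3 -m creep '[[2,0,0,0,0,0,20],[2,0,0,0,0,0,20],[0,0,0,0,0,0,20]]'
```

```text
time: 25.0
position: [0.5277, 0.1733, 0.2928]
tool_rot: [1.249, 1.183, -1.252]
ft_force: [0.9, -0.0, -1.9]
grip_width: 0.321
time: 25.3
position: [0.5276, 0.1733, 0.2887]
tool_rot: [1.249, 1.183, -1.252]
ft_force: [0.7, -0.7, -1.7]
grip_width: 0.321
```

```bash

python3 -m creep '[[2,0,0,0,0,0,20],[2,0,0,0,0,0,20],[0,0,0,0,0,0,20]]'
```

```text
time: 25.6
position: [0.5276, 0.1733, 0.2846]
tool_rot: [1.249, 1.183, -1.252]
ft_force: [-0.9, -0.4, -2.2]
grip_width: 0.318
```

The plug edge is already below the mouth with no contact force. Continuing down.

```bash

python3 -m creep '[[3,0,0,0,0,0,20],[3,0,0,0,0,0,20],[0,0,0,0,0,0,20]]'
```

```text
time: 25.9
position: [0.5275, 0.1733, 0.2784]
tool_rot: [1.249, 1.183, -1.252]
ft_force: [0.1, -0.7, -0.7]
grip_width: 0.323
```

```bash

python3 -m creep '[[3,0,0,0,0,0,20],[3,0,0,0,0,0,20],[2,0,0,0,0,0,20],[0,0,0,0,0,0,20]]'
```

```text
time: 26.3
position: [0.5275, 0.1733, 0.2705]
tool_rot: [1.249, 1.183, -1.252]
ft_force: [-0.3, -0.3, -1.7]
grip_width: 0.322
```

```bash

python3 -m creep '[[2,0,0,0,0,0,20],[1,0,0,0,0,0,20],[0,0,0,0,0,0,20]]'
```

```text
time: 26.6
position: [0.5277, 0.1733, 0.2678]
tool_rot: [1.249, 1.183, -1.252]
ft_force: [-0.8, 0.6, -1.6]
grip_width: 0.316
```

```bash

python3 -m creep '[[1,0,0,0,0,0,20],[0.5,0,0,0,0,0,20],[0,0,0,0,0,0,20]]'
```

```text
time: 26.9
position: [0.5277, 0.1733, 0.2664]
tool_rot: [1.249, 1.183, -1.252]
ft_force: [0.9, 0.5, -1.3]
grip_width: 0.319
```

```bash

python3 -m creep '[[1,0,0,0,0,0,20],[0,0,0,0,0,0,20]]'
```

```text
time: 27.1
position: [0.5277, 0.1733, 0.2654]
tool_rot: [1.249, 1.183, -1.252]
ft_force: [-1.1, 0.1, -2.0]
grip_width: 0.321
```

```bash

python3 -m creep '[[0.7,0,0,0,0,0,20],[0,0,0,0,0,0,20]]'
```

```text
time: 27.3
position: [0.5277, 0.1734, 0.2647]
tool_rot: [1.249, 1.183, -1.252]
ft_force: [-1.0, -0.3, -1.5]
grip_width: 0.319
```

```bash

python3 -m creep '[[0.7,0,0,0,0,0,20],[0,0,0,0,0,0,20]]'
```

```text
time: 27.5
position: [0.5277, 0.1733, 0.2641]
tool_rot: [1.25, 1.183, -1.251]
ft_force: [-0.3, -0.1, -0.8]
grip_width: 0.321
```

```bash

python3 -m creep '[[0.7,0,0,0,0,0,20],[0,0,0,0,0,0,20]]'
```

```text
time: 27.7
position: [0.5278, 0.1732, 0.264]
tool_rot: [1.25, 1.183, -1.251]
ft_force: [-1.5, -0.9, 5.1]
grip_width: 0.318
```

Floor contact at TCP z = 0.264, exactly the predicted home height. Releasing.

```bash

python3 -m creep '[[-0.4,0,0,0,0,0,28],[0,0,0,0,0,0,35],[0,0,0,0,0,0,45],[0,0,0,0,0,0,50],[0,0,0,0,0,0,50]]'
python3 -m creep '[[0,0,0,0,0,0,50],[0,0,0,0,0,0,50]]'
python3 - <<'E'
from goal import *
crop("wrist","s_w",120,90,250,190,3)
plan([.5278,.1732,.082],-.057)
E
```

```text
time: 28.2
position: [0.5277, 0.1734, 0.2637]
tool_rot: [1.249, 1.183, -1.251]
ft_force: [0.1, -0.5, 0.0]
grip_width: 0.546
time: 28.4
position: [0.5277, 0.1734, 0.2637]
tool_rot: [1.249, 1.183, -1.251]
ft_force: [-0.5, 0.3, -0.2]
grip_width: 0.572
t 28.45 tip [0.5275 0.1733 0.0818] F [ 0.77  0.41 -0.27] grip 50.1 jaw -3.21 tilt 0.07
world d mm [ 0.1 -0.1  0.2] tool d mm now [-0.2  0.1  0.1] after turn [-0.2  0.1  0.1] turn [0.001  0.0004 0.0011] j7 -0.28
```

View pics/s_w.png

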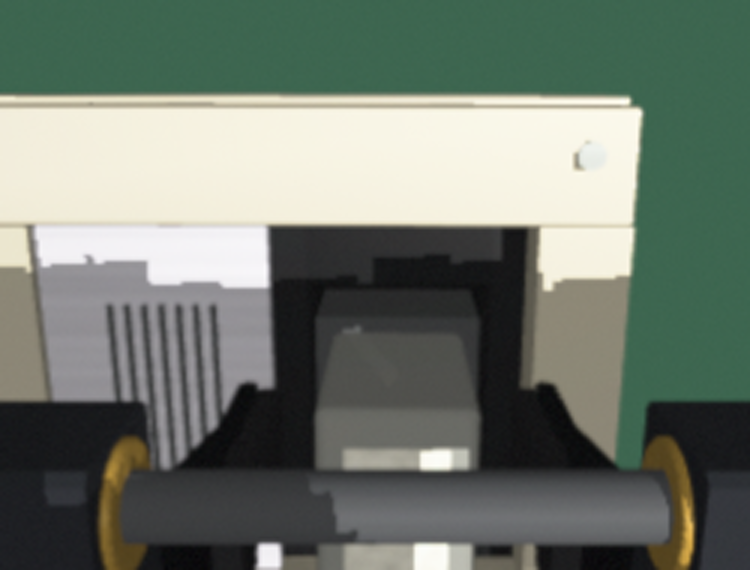

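The fingers are clear of the grip on both sides. I'll rise straight up, then check.

```bash

python3 -m creep '[[-10,0,0,0,0,0,50],[-25,0,0,0,0,0,50],[-35,0,0,0,0,0,50],[-40,0,0,0,0,0,50],[-20,0,40,0,0,0,50]]'
python3 -m creep '[[0,0,40,0,0,0,50],[0,0,0,0,0,0,50],[0,0,0,0,0,0,50],[0,0,0,0,0,0,50]]'
python3 - <<'E'
from goal import *
plan([.5278,.1732,.082],-.057)
r=crop("wrist","t_w",0,0,512,384,1.5)
crop("wrist","t_w2",160,50,170,170,4,None,r)
crop("scene","t_s",160,90,220,160,3.6)
E
```

```text
time: 28.95
position: [0.5259, 0.1388, 0.3978]
tool_rot: [1.248, 1.187, -1.239]
ft_force: [1.0, -0.5, 0.7]
grip_width: 0.574
time: 29.35
position: [0.5232, 0.0945, 0.394]
tool_rot: [1.249, 1.184, -1.25]
ft_force: [0.5, 0.2, 0.4]
grip_width: 0.574
t 29.35 tip [0.523  0.0946 0.212 ] F [0.53 0.17 0.44] grip 49.9 jaw -3.14 tilt 0.08
world d mm [   4.6   78.7 -130. ] tool d mm now [130.    0.4 -78.8] after turn [ 1.30e+02  1.00e-01 -7.88e+01] turn [ 0.0021 -0.0003  0.0013] j7 -0.23
```

View pics/t_w2.png

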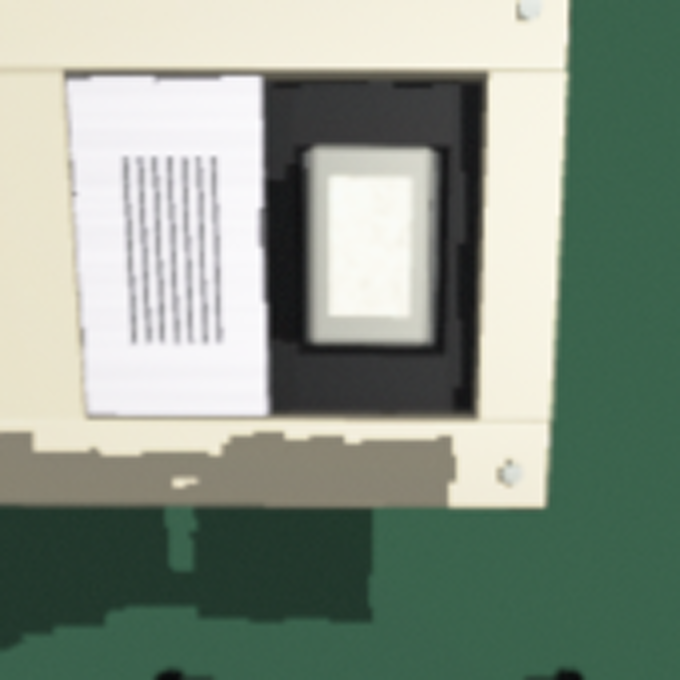

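View pics/t_s.png

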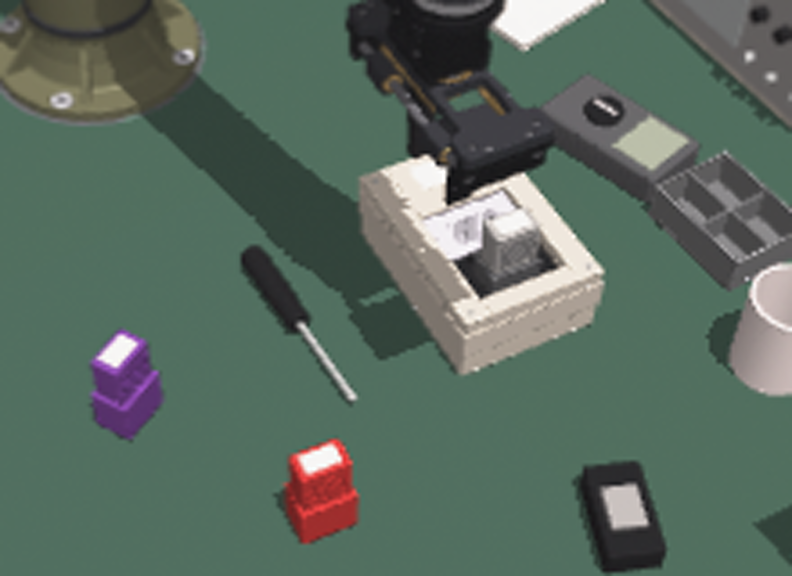

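The adaptor sits upright in the socket with the sheet fully back. One last numerical check, then I'll hand in.

```bash
python3 - <<'E'
from fit import *
w=get_image("wrist")
px=np.array([(306,147),(435,147),(432,346),(309,345)])/4+[160,50]-.5
for z in(.112,.12,.128):
  L=[(-.014,.022,z),(.014,.022,z),(.014,-.022,z),(-.014,-.022,z)]
  v,f=fit([(w,L,px)],[.527,.17,-.06]);print(z,v.round(4),f,np.abs(f).sum())
P=ray(w,np.array([173,249])/4+[160,50]-.5,.064);d=P[:2]-[.4777,.1741];print("patch x",np.cos(.057)*d[0]-np.sin(.057)*d[1])
from bench import ctrl
print(ctrl.close_job())
E
```

```text
0.112 [ 0.5273  0.1717 -0.0552] [ 0.83  0.29 -0.77  0.32 -0.76 -0.46  0.7  -0.25] 4.38
0.12 [ 0.5273  0.1715 -0.0552] [ 0.33 -0.44 -0.28 -0.41 -0.31  0.35  0.25  0.56] 2.9299999999999997
0.128 [ 0.5273  0.1713 -0.0552] [-0.19 -1.21  0.25 -1.18  0.17  1.21 -0.23  1.43] 5.87
patch x -0.0050381454831630885
the job is handed in; nothing more can be done
None
```

I opened the dust shutter, stood the adaptor in the socket, let go, and handed the job in at about 29.5 s of the 70 s. `close_job()` reports no verdict, so the evidence is my own checks.

- **Shutter:** I felt for the sheet, meeting it about 5 mm below nominal. I pressed at about 11 to 12 N (less at the very start) and dragged it back until the sideways force rose from 4.5 to 7 N at the stop. After the last move the wrist picture put the patch at x = -5.0 mm, the fully open position. The highest finger force I read was about 13 N. I only read it between moves, so a brief peak could have been missed.
- **Adaptor:** It went in without touching the sides and met the floor at TCP z = 0.264, the predicted home height. After I let go, the picture fit best with its top at z = 0.12. It put the adaptor at (0.5273, 0.1715), against a socket centre of about (0.5277, 0.1714). I did not measure the tilt, but it looks upright.
- **Other things:** The gripper was well clear of everything at hand-in. In the last scene picture the things in view looked undisturbed, as did the purple and red look-alikes. That crop left out the drive, bottle and tape, but the arm never went near them.
- **Disagreements:** The sheet felt softer than the stated 12 N/mm, about 3 N/mm at the TCP. The joint torques agreed with the wrist force sensor, so I trusted the sensor. The camera fits of the tester's position differed by up to 6 mm in x and 5 mm in y at first; the last two agreed within about 1 mm.

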